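# Set the slotted stop of the sample fixture and clamp it

## Task

Set up the sample fixture for 50 mm blocks: slide the loose steel stop along its slot until it has pushed the small reference block fully home in the vee, so that its index line meets the long setting line, and press the block there for a moment with a light push of about 8 to 10 N on the block itself, besides the drag of the stop, and never more than 14 N so as not to mark it. Then turn the black wing screw clockwise until the stop is clamped tight where you set it, and let go. Leave everything else on the bench alone.

Things in the scene. Friction and masses are not known exactly. Their poses are not given: they have to be found in the camera images.
- fixture: fixed sample fixture: dark steel base plate 250x100x12 mm with a bright vee block at one end. Origin: on the bench (z 0) under the centre that the 50 mm block has when home in the vee. x runs along the slide towards the vee, z up; the plate spans x -192 to +58 mm. Vee: 90 degrees, opens to -x, its arms reach from x 35 to x 0, its top is at z 26
- seat (a point): point on the plate's top (z 12 mm) under the centre of the 50 mm block when the block touches both walls of the vee; at fixture x 0, y 0
- stop: loose bright steel angle bracket, 0.22 to 0.72 kg, drags 0.5 to 3 N. Origin: on the plate (z 12) under its contact face, which looks along its own +x, to the vee. Foot 120 mm long behind the face, 40 wide, 8 thick; its slot along x runs on two fixed 8 mm studs (1 mm play). Upright: x -16 to -2, 36 mm wide in y, 50 mm high, top at z 62: grip across the 36 mm, or push
- stop_grip (a point): middle of the stop's upright, 36 mm above the stop's underside, 14 mm below its top, 9 mm behind its contact face; a higher grip tips the stop forward when it is pushed hard
- stop_index (a point): index line on the +y edge of the stop's foot, 50 mm behind its contact face, 8 mm above the plate
- set_line (a point): long setting line engraved on the plate beside the foot, at fixture x -75 mm (y 28). The index line stands at it when the stop touches a 50 mm block that is home in the vee
- ref_block: small round steel reference block, 50 mm diameter, 12 mm high, 0.13 to 0.25 kg, loose on the plate between stop and vee, 4 to 10 mm short of home. Origin: centre of its underside. Steel on steel: once it is home, the push rises steeply, within a small part of a millimetre
- clamp_knob (a joint): turn of the black wing screw, rad, growing clockwise seen from above; starts at 0.1 to 0.5. At 0 the wing lies along the fixture's x. 1 rad lowers washer and wing by 1 mm; the washer meets the stop's foot at about 1.0, then the clamping force grows by about 120 N per rad: tight from 1.4 on, 1.6 is good. Drag 0.15 N m; it stays where it is left
- knob_grip (a point): middle of the wing, on the screw's axis, at fixture x -125 mm, y 0, about 46 mm above the bench. Wing 46 mm long, 14 mm thick, 21 mm high (z 36 to 57): grip it across the 14 mm
- clamp_washer: steel washer 24 mm across, 3 mm thick, on the wing screw's axis, cannot move sideways; it presses on the stop's foot when the screw is tight. Origin: centre of its underside
- big_block_a: 60 mm round steel hardness block, 15 mm high, lying loose on the front of the bench; not part of the job. Origin: centre of its underside
- big_block_b: a second 60 mm round steel hardness block, 15 mm high, loose on the front of the bench; not part of the job. Origin: centre of its underside
- standard_a: round steel standard, 36 mm across, 34 mm high, standing loose on the front left of the bench; not part of the job. Origin: centre of its underside
- standard_b: round steel standard with dark spots on top, 40 mm across, 22 mm high, front left of the bench; not part of the job. Origin: centre of its underside
- loupe: black measuring loupe, 36 mm across, 47 mm high, standing at the left of the bench; not part of the job. Origin: centre of its underside
There are look-alikes about, which are no part of the job. Leave any blue look-alike of the ref_block alone.

How it is judged:
By the outcome, as a careful person would: the job done as asked, in the order asked, and still so for the second after the job is handed in, with the robot touching nothing.
It also fails if it takes over 50 s, if anything falls off the work surface, if the arm or the gripper's body presses on something with over 40 N, if the wrist force passes 120 N, or if a joint passes its speed limit or range.

## Robot

A 6-joint arm with a two-finger parallel gripper is mounted at the origin on a cart in front of the work surface, level with it; the furniture and walls round the work are solid. World frame = base frame: x ahead of the robot, y to its left, z up, the work surface at z = 0. Lengths are in m, angles in rad, forces in N, time in s.
With the tool pointing down it reaches from about 0.375 to 0.825 m from the base axis. Payload 5.5 kg.
Tool frame: the origin (TCP) lies between the finger pads; the fingertips stand 22 mm ahead of it and the grasp point (between the pads) lies 3 mm ahead of it; z points along the fingers, x is the direction in which the jaws open and shut, and the axes are right-handed (so a half turn about z gives the same grasp; the last joint's range is limited). The gripper opens to 85 mm and grips with 20 to 120 N. Pads are 22 mm wide; open, the fingers measure 114 mm over their backs; the gripper's body (76 mm by 85 mm) begins 54 mm behind the grasp point. The pads swing forward as they close: fully open they stand 13 mm farther back than shut.
Start: joints at [1.307, 0.314, -0.047, 1.21, 0, 1.571], TCP at [0.156, 0.579, 0.253] pointing down, gripper open.
Joint ranges: [-2.67, 2.67], [-0.69, 1.73], [-1.03, 1.25], [-2.08, 2.16], [-1.42, 1.45], [-3.14, 3.14]. Speed limits (rad/s): [2.39, 2.39, 3.01, 3.14, 3.14, 3.14].

## Interface

Orientations are given as a 3x3 rotation matrix whose columns are the frame's x, y, z axes.
In Python, from station import r gives the robot as it stands.
- The arm moves only by the tool apply_moves, never from a script. Its argument "steps" is a list that holds one entry, the list of rows, each a list of 6 numbers: the shift along the world's x, y, z scaled (see below), then the turn, a rotation vector about the world's x, y, z scaled (see below). In form: [[[tx, ty, tz, wx, wy, wz], ...]]. A call has exactly 5 rows; each row is the pose to reach, as a shift and turn from the pose commanded when the call began, turning the shorter way round; what a row does not reach only later rows make up. The controller multiplies each number of a shift by 0.1 m and each number of a turn by pi rad. A row lasts 1/12 s, in which the tool goes at most 41.7 mm and 7.16 degrees, less where a joint would pass 70% of its speed; a pose out of reach is approached as far as the arm can. A call with a number of a shift or a turn outside -1 to 1 is refused whole. A call with a gripper value outside its range is refused whole. "claw" is the opening, from 0 (shut) to 1 (fully open), set as the call begins (left out, the last holds). The fingers move at their own pace and stop on an object; "newtons" is the grip in N (left out, the last holds). Time passes only in rows, so rows that repeat a pose let the fingers close, or fill a call up. It gives the time, the measured TCP pose, the force and the opening at its end, in the units of the state.
- r.read_state(): the state, without advancing time (a new reading comes with each control period).
- r.grab_frame(name): name is "scene" or "top" or "wrist"; returns the picture (384x512x3 uint8, red, green, blue); there is no depth.
- r.camera_info(name): a dict with "vfov" (degrees; the focal length in pixels is half the picture's height over the tangent of half this angle, whatever the lens; pixels are square), "cx", "cy" (the principal point, pixels), "R" (3x3) and "t" (3): a world point X has camera coordinates R X + t. Camera axes: x right, y down, z forward; pixel columns grow to the right and rows downward; lengths in m; the calibration is good to about 2 mm. A picture is of the moment at which its call begins: read the wrist's pose just before it. camera_info takes no time and is no camera call; for the wrist camera it gives the pose at the moment of the call.
- r.job_done(): hands the job in, once; it reports no verdict.
The state is a dict: "time": time; "joints": joint angles; "joint_vel": joint speeds; "joint_efforts": joint torques, N m; "eef_pos": TCP position; "tcp_rot": TCP orientation; "wrist_force": force on the tool from outside, world axes, zero at the start; "ft_torque": the same for the moment, N m; "opening": opening from 0.0 (shut) to 1.0 (fully open).
Only numpy, scipy, OpenCV 4.12 (cv2) and the standard library are available. Lean on these libraries where they do the work, as an engineer would, in place of code of your own. Each camera call takes 0.05 s, during which the arm holds its last target.

## Working session

There is one attempt and no reset: what is moved stays moved. The work goes in short steps, Python scripts to look and compute and a tool call to move; the robot and the scene stay as the last step left them, time stands still between calls to the robot, and variables do not carry over. Pictures are saved under pics/ and viewed, and the job is handed in when it is done.

Besides the shell and the picture viewer there is one more tool, called after "Request:" by a JSON object that holds its "method" and its "body", one argument or row to a line. apply_moves: Moves the arm, as the interface text tells. Its arguments: {"type":"object","properties":{"steps":{"type":"array","items":{"type":"array","items":{"type":"array","items":{"type":"number","minimum":-1,"maximum":1}}}},"claw":{"type":"number"},"newtons":{"type":"number"}},"required":["steps"]}

```bash
ls; mkdir -p pics; python3 - <<'E'
from station import r
import cv2
s=r.read_state(); print(s)
for n in ["scene","top","wrist"]:
    i=r.camera_info(n); print(n,i)
    f=r.grab_frame(n); cv2.imwrite(f"pics/{n}0.png",f[:,:,::-1])
E
```

```text
pics
{'time': 0.0, 'joints': array([ 1.30701471e+00,  3.14249791e-01, -4.80415137e-02,  1.21020304e+00,
        1.10029141e-05,  1.57082400e+00]), 'joint_vel': array([ 3.43327083e-04,  6.84270658e-05,  3.97132291e-04,  8.83751559e-04,
       -3.22924492e-04,  3.92307779e-05]), 'joint_efforts': array([ 5.61548386e-04, -5.39583564e+01,  3.39753985e+01,  1.88517908e-02,
       -2.75083499e-05, -6.39777191e-07]), 'eef_pos': array([0.15629996, 0.57874131, 0.25243675]), 'tcp_rot': array([[ 2.60759565e-01,  9.65403669e-01, -4.53352272e-04],
       [ 9.65402282e-01, -2.60759959e-01, -1.63641711e-03],
       [-1.69801920e-03, -1.09559055e-05, -9.99998558e-01]]), 'wrist_force': array([ 0.14855429,  0.54866145, -0.11689901]), 'ft_torque': array([0.0083293 , 0.03430898, 0.03339398]), 'opening': 0.9993381496712546}
scene {'vfov': 49.54037836855205, 'cx': 254.00964227656098, 'cy': 185.04221857580222, 'R': array([[ 0.42003834, -0.9073925 ,  0.01437509],
       [-0.66613868, -0.31904021, -0.67414583],
       [ 0.6163011 ,  0.27359129, -0.73845837]]), 't': array([-0.17715599,  0.39412483,  0.71365758])}
top {'vfov': 43.2717436397454, 'cx': 258.0081505419049, 'cy': 192.5166102906545, 'R': array([[ 0.02867943, -0.9994528 ,  0.01648021],
       [-0.99557007, -0.03003713, -0.08909545],
       [ 0.08954171, -0.013852  , -0.99588674]]), 't': array([0.0238084 , 0.4942665 , 1.08375632])}
wrist {'vfov': 65.11822425074944, 'cx': 260.4766711478297, 'cy': 193.6898511853085, 'R': array([[ 0.26030842,  0.9655247 , -0.00125635],
       [ 0.92205362, -0.24820202,  0.29700653],
       [ 0.28645531, -0.07847172, -0.95487462]]), 't': array([-0.59944635, -0.03775388,  0.38028081])}
```

View pics/scene0.png

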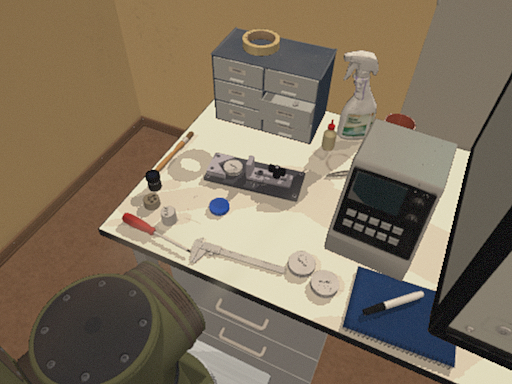

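View pics/top0.png

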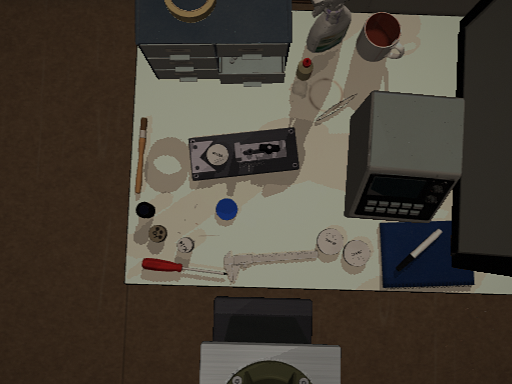

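View pics/wrist0.png

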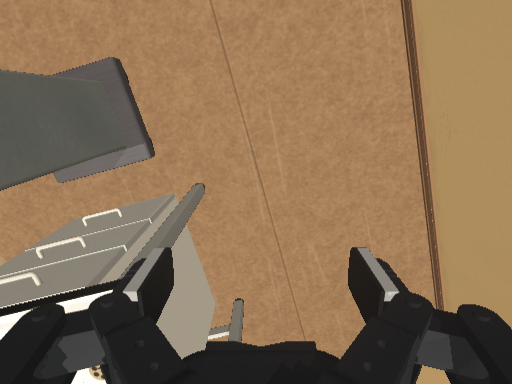

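```bash
python3 - <<'E'
import cv2
a=cv2.imread("pics/top0.png")[115:195,180:310]; cv2.imwrite("pics/c1.png",cv2.resize(a,None,fx=6,fy=6,interpolation=cv2.INTER_CUBIC))
a=cv2.imread("pics/scene0.png")[140:210,195:315]; cv2.imwrite("pics/c2.png",cv2.resize(a,None,fx=6,fy=6,interpolation=cv2.INTER_CUBIC))
E
```

```text
(no output)
```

View pics/c1.png

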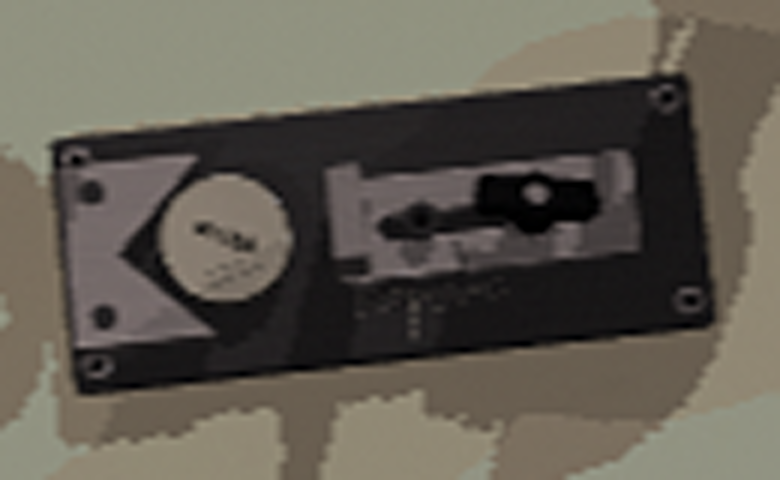

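View pics/c2.png

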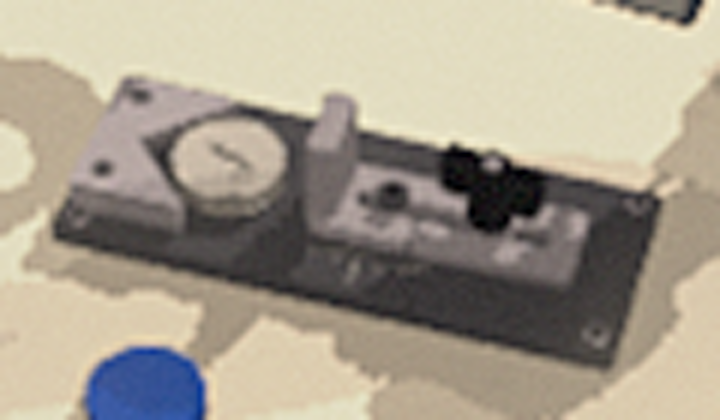

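```bash
cat > h.py <<'E'
import numpy as np,cv2
def K(i):
    f=192/np.tan(np.radians(i['vfov'])/2); return f
def ray(i,u,v):
    f=K(i); R=np.array(i['R']);t=np.array(i['t'])
    d=R.T@np.array([(u-i['cx'])/f,(v-i['cy'])/f,1.]); return -R.T@t,d
def onz(i,u,v,z):
    c,d=ray(i,u,v); return c+d*(z-c[2])/d[2]
def proj(i,X):
    c=np.array(i['R'])@np.asarray(X)+i['t']; f=K(i); return np.array([f*c[0]/c[2]+i['cx'],f*c[1]/c[2]+i['cy']])
def fit2d(P,Q): # fixture->world 2D rigid
    P=np.array(P,float);Q=np.array(Q,float)
    a=P-P.mean(0);b=Q-Q.mean(0)
    th=np.arctan2((a[:,0]*b[:,1]-a[:,1]*b[:,0]).sum(),(a*b).sum())
    R=np.array([[np.cos(th),-np.sin(th)],[np.sin(th),np.cos(th)]])
    o=Q.mean(0)-R@P.mean(0); res=Q-(P@R.T+o); return o,th,res
E
python3 - <<'E'
from station import r
from h import *
F=[(.058,-.05),(-.192,-.05),(-.192,.05),(.058,.05)]
for n,off,c in [("top",(180,115),[(53,140),(686,75),(714,325),(78,393)]),("scene",(195,140),[(128,75),(660,190),(612,368),(55,238)])]:
    i=r.camera_info(n)
    Q=[onz(i,off[0]+u/6-.4,off[1]+v/6-.4,.012)[:2] for u,v in c]
    if n=="scene":Q=Q[0:]; 
    o,th,res=fit2d(F,Q); print(n,o,th,np.degrees(th),res*1000)
    R=np.array([[np.cos(th),-np.sin(th)],[np.sin(th),np.cos(th)]])
    if n=="top":
        for nm,u,v,z in [("block",226,237,.024),("upr face top1",325,168,.062),("knob",540,192,.057),("foot rear",628,150,.02),("foot rear",641,250,.02)]:
            p=onz(i,off[0]+u/6-.4,off[1]+v/6-.4,z)[:2]; print(nm,p,R.T@(p-o)*1000)
E
```

```text
top [0.57521757 0.14076255] 1.7076610065738562 97.8417685157439 [[-0.24840574 -1.65509498]
 [-0.83635199  1.33862622]
 [ 0.44471318  1.99021264]
 [ 0.64004456 -1.67374388]]
block [0.57873875 0.13428603] [-6.89637734 -2.60461547]
upr face top1 [0.5993071  0.09587415] [-47.75535879 -17.73978476]
knob [0.59378208 0.0159239 ] [-126.20413673   -1.35820428]
foot rear [ 0.6181687  -0.01887097] [-164.00088701  -20.76943842]
foot rear [ 0.57937636 -0.02479839] [-164.58013776   18.46886479]
scene [0.57271383 0.13968736] 1.7208471072746312 98.5972764341328 [[ 3.22246192  0.99779083]
 [ 2.14940343  3.00649799]
 [-3.94620367  0.43260056]
 [-1.42566168 -4.43688938]]
```

Request:
{"method": "apply_moves", "body": {
  "steps": [
    [[0.15, -0.2, 0, 0, 0, 0.03], [0.3, -0.4, 0, 0, 0, 0.06], [0.5, -0.6, 0, 0, 0, 0.09], [0.66, -0.8, 0, 0, 0, 0.12], [0.83, -1, 0, 0, 0, 0.15]]
  ]
}}

```text
time: 0.57
eef_pos: [0.2399, 0.4781, 0.253]
tcp_rot: [[-0.211, 0.978, -0.0], [0.978, 0.211, -0.001], [-0.0, -0.0, -1.0]]
wrist_force: [-0.1, 0.5, 1.0]
opening: 1.002
```

```bash
python3 - <<'E'
from station import r
s=r.read_state(); print(s['time'],s['joints'],s['eef_pos'],s['tcp_rot'])
E
```

```text
0.5667 [ 1.10576803e+00  1.91795071e-01 -2.05769306e-01  1.17382931e+00
 -2.91670392e-05  8.93299183e-01] [0.23988236 0.47809317 0.25298267] [[-2.10873937e-01  9.77513235e-01 -2.41817231e-04]
 [ 9.77513145e-01  2.10873782e-01 -5.47009631e-04]
 [-4.83716240e-04 -3.51729597e-04 -9.99999821e-01]]
```

Request:
{"method": "apply_moves", "body": {
  "steps": [
    [[0.17, -0.2, 0, 0, 0, 0.024], [0.34, -0.4, 0, 0, 0, 0.048], [0.5, -0.6, 0, 0, 0, 0.072], [0.68, -0.8, 0, 0, 0, 0.096], [0.85, -1, 0, 0, 0, 0.12]]
  ]
}}

```text
time: 0.98
eef_pos: [0.325, 0.378, 0.2531]
tcp_rot: [[-0.555, 0.832, -0.0], [0.832, 0.555, -0.0], [-0.0, -0.0, -1.0]]
wrist_force: [-0.1, 0.1, -0.2]
opening: 0.997
```

Request:
{"method": "apply_moves", "body": {
  "steps": [
    [[0.17, -0.2, 0, 0, 0, 0.024], [0.34, -0.4, 0, 0, 0, 0.048], [0.5, -0.6, 0, 0, 0, 0.072], [0.68, -0.8, 0, 0, 0, 0.096], [0.85, -1, 0, 0, 0, 0.12]]
  ]
}}

```text
time: 1.4
eef_pos: [0.4101, 0.278, 0.2532]
tcp_rot: [[-0.822, 0.569, -0.0], [0.569, 0.822, -0.0], [0.0, -0.0, -1.0]]
wrist_force: [0.3, -0.6, 1.0]
opening: 1.0
```

Request:
{"method": "apply_moves", "body": {
  "steps": [
    [[0.17, -0.2, 0, 0, 0, 0.024], [0.34, -0.4, 0, 0, 0, 0.048], [0.5, -0.6, 0, 0, 0, 0.072], [0.68, -0.8, 0, 0, 0, 0.096], [0.85, -1, 0, 0, 0, 0.12]]
  ]
}}

```text
time: 1.82
eef_pos: [0.495, 0.178, 0.2531]
tcp_rot: [[-0.974, 0.227, -0.0], [0.227, 0.974, -0.0], [0.0, -0.0, -1.0]]
wrist_force: [0.3, 0.5, 1.1]
opening: 1.001
```

Request:
{"method": "apply_moves", "body": {
  "steps": [
    [[0.2, -0.25, 0, 0, 0, 0.03], [0.4, -0.5, 0, 0, 0, 0.06], [0.6, -0.75, 0, 0, 0, 0.09], [0.9, -1, 0, 0, 0, 0.12], [0.9, -1, 0, 0, 0, 0.12]]
  ]
}}

```text
time: 2.23
eef_pos: [0.5883, 0.075, 0.2525]
tcp_rot: [[-0.99, -0.143, 0.002], [-0.143, 0.99, -0.002], [-0.002, -0.002, -1.0]]
wrist_force: [0.1, 1.0, 0.3]
opening: 0.999
```

```bash
python3 - <<'E'
from station import r
import cv2,pickle
s=r.read_state(); print(s['time'],s['joints'],s['eef_pos'],s['tcp_rot'],s['wrist_force'])
i=r.camera_info("wrist"); f=r.grab_frame("wrist"); pickle.dump((i,s),open("w1.pkl","wb"))
cv2.imwrite("pics/w1.png",f[:,:,::-1]); cv2.imwrite("pics/w1b.png",cv2.resize(f[:,:,::-1],(768,576),interpolation=cv2.INTER_CUBIC))
E
```

```text
2.2333 [ 0.12809632  0.29932932 -0.06823543  1.20163482 -0.00235471 -1.58648127] [0.58829265 0.07503964 0.25247338] [[-0.98968007 -0.14328227  0.00188447]
 [-0.14328617  0.989679   -0.00213143]
 [-0.00155963 -0.00237946 -0.99999595]] [0.13659966 0.98930559 0.33915134]
```

View pics/w1b.png

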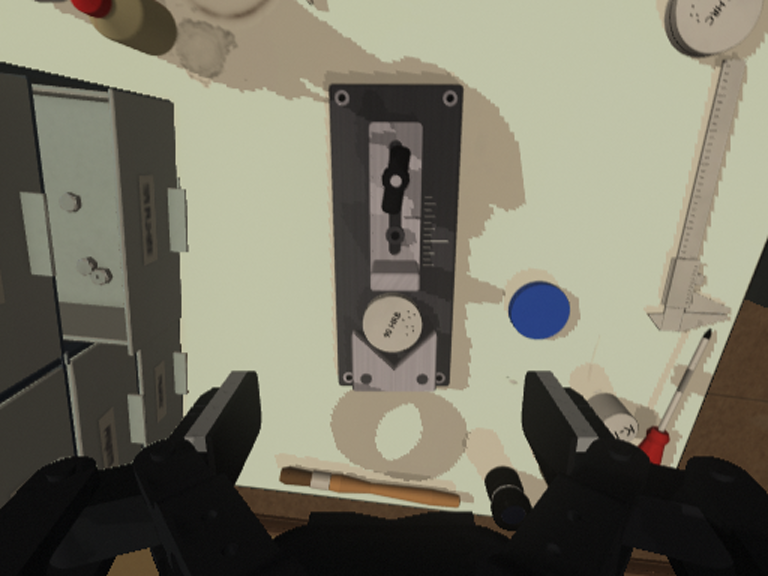

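```bash
python3 - <<'E'
import cv2
a=cv2.imread("pics/w1.png")[50:160,210:320]; cv2.imwrite("pics/w1c.png",cv2.resize(a,None,fx=5,fy=5,interpolation=cv2.INTER_CUBIC))
a=cv2.imread("pics/w1.png")[155:265,210:320]; cv2.imwrite("pics/w1d.png",cv2.resize(a,None,fx=5,fy=5,interpolation=cv2.INTER_CUBIC))
E
```

```text
(no output)
```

View pics/w1c.png

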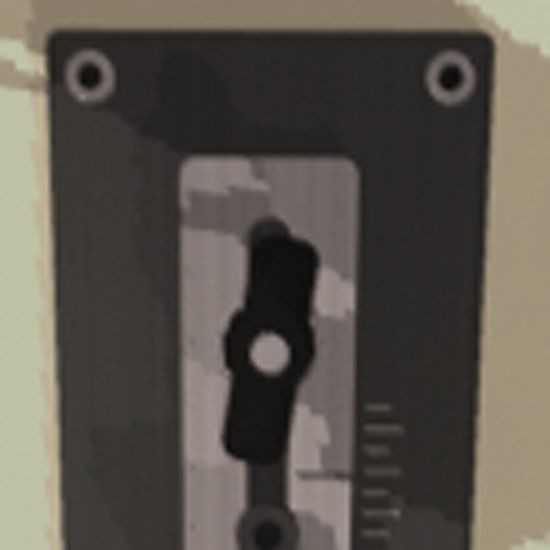

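View pics/w1d.png

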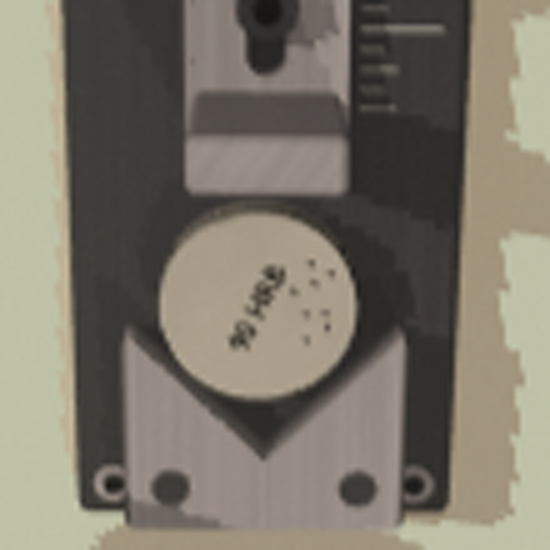

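```bash
python3 - <<'E'
from h import *
import pickle
i,s=pickle.load(open("w1.pkl","rb"))
F=[(-.192,-.05),(-.192,.05),(.058,-.05),(.058,.05)]
px=lambda o,u,v:(210+u/5-.4,o+v/5-.4)
Q=[onz(i,*px(o,u,v),.012)[:2] for o,u,v in [(50,47,30),(50,495,30),(155,80,509),(155,449,511)]]
o,th,res=fit2d(F,Q); print(o,th,np.degrees(th),res*1000)
R=np.array([[np.cos(th),-np.sin(th)],[np.sin(th),np.cos(th)]])
for nm,of,u,v,z in [("block",155,258,305,.024),("face L",155,184,192,.062),("face R",155,350,192,.062),("foot rear L",50,180,156,.02),("rear R",50,360,156,.02),("knobtop",50,270,353,.057),("wing a",50,290,240,.057),("wing b",50,250,460,.057),("index",50,340,476,.02),("setline",155,415,30,.012),("veeapex",155,263,455,.026),("stud",50,268,533,.025)]:
    p=onz(i,*px(of,u,v),z)[:2]; print(nm,p.round(4),(R.T@(p-o)*1000).round(1))
g=s['eef_pos']; print("tcp in fix",R.T@(g[:2]-o)*1000)
for nm,x in [("grip now(-55)",-.055),("knob",-.125)]:
    print(nm,o+R@np.array([x,0]))
E
```

```text
[0.57478562 0.14230781] 1.711390154517637 98.05543295410243 [[-0.78020282  1.05506927]
 [ 0.47112408  0.8891134 ]
 [-0.14926121 -1.10180579]
 [ 0.45833996 -0.84237688]]
block [0.5778 0.1359] [-6.8 -2.1]
face L [0.5996 0.0975] [-47.8 -18.3]
face R [0.564  0.0923] [-48.   17.7]
foot rear L [ 0.6176 -0.0177] [-164.4  -19.9]
rear R [ 0.5783 -0.0234] [-164.6   19.8]
knobtop [0.5924 0.0191] [-1.244e+02 -1.000e-01]
wing a [ 0.5916 -0.0033] [-146.5    3.7]
wing b [0.5933 0.0413] [-102.6   -4.2]
index [0.5714 0.0467] [-94.2  16.8]
setline [0.5496 0.064 ] [-74.   35.9]
veeapex [0.5707 0.1756] [33.5 -0.6]
stud [0.5863 0.0616] [-81.5  -0. ]
tcp in fix [-68.49718277  -3.94739373]
grip now(-55) [0.58249283 0.0878505 ]
knob [0.592302   0.01854119]
```

```bash
python3 - <<'E'
from station import r
s=r.read_state(); print(s['time'],s['eef_pos'],s['tcp_rot'][:,0],s['wrist_force'])
E
```

```text
2.2833 [0.58622826 0.07692168 0.25241559] [-9.90093342e-01 -1.40410463e-01  2.76456407e-04] [-1.42990285  0.87227967 -0.24450703]
```

Request:
{"method": "apply_moves", "body": {
  "steps": [
    [[-0.01, 0.05, -0.2, 0, 0, 0], [-0.02, 0.1, -0.4, 0, 0, -0.001], [-0.02, 0.1, -0.6, 0, 0, -0.001], [-0.02, 0.1, -0.8, 0, 0, -0.001], [-0.02, 0.1, -1.0, 0, 0, -0.001]]
  ]
}}

```text
time: 2.7
eef_pos: [0.5815, 0.0901, 0.1523]
tcp_rot: [[-0.99, -0.141, -0.001], [-0.141, 0.99, 0.0], [0.001, 0.0, -1.0]]
wrist_force: [0.0, 0.2, 0.6]
opening: 1.0
```

```bash
python3 - <<'E'
from station import r
import cv2,pickle
s=r.read_state(); print(s['time'],s['eef_pos'],s['tcp_rot'][:,0],s['wrist_force'])
i=r.camera_info("wrist"); f=r.grab_frame("wrist"); pickle.dump((i,s),open("w2.pkl","wb"))
cv2.imwrite("pics/w2.png",f[:,:,::-1]); cv2.imwrite("pics/w2b.png",cv2.resize(f[:,:,::-1],(768,576),interpolation=cv2.INTER_CUBIC))
s=r.read_state(); print(s['time'],s['eef_pos'],s['tcp_rot'][:,0],s['wrist_force'])
E
```

```text
2.7 [0.58150749 0.09006371 0.1523116 ] [-9.90008358e-01 -1.41007683e-01  5.32603547e-04] [0.00797693 0.23776188 0.62351992]
2.75 [0.57915694 0.0896567  0.14816582] [-0.98998432 -0.14103696  0.00629542] [-1.72330697 -0.34694164 -2.80406142]
```

View pics/w2b.png

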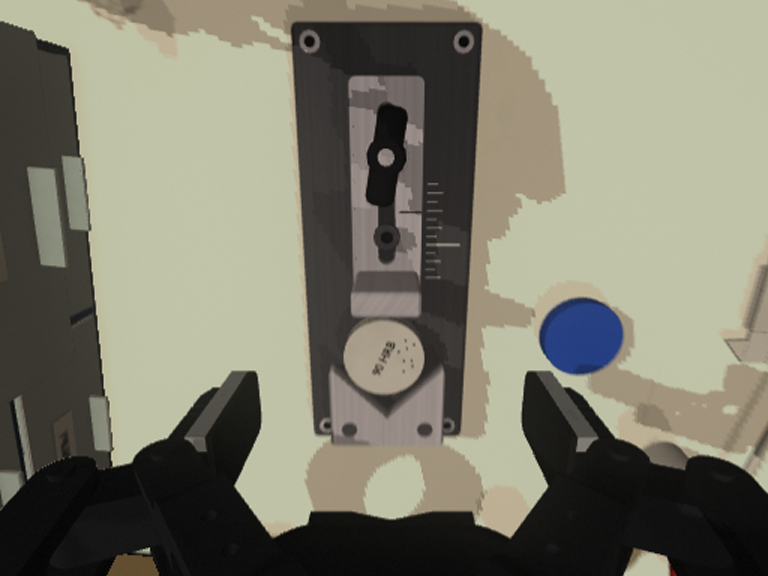

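```bash
python3 - <<'E'
from h import *
import pickle,cv2
i,s=pickle.load(open("w2.pkl","rb"))
px=lambda u,v:((u+.5)/1.5-.5,(v+.5)/1.5-.5)
F=[(-.192,-.05),(-.192,.05),(.058,-.05),(.058,.05)]
Q=[onz(i,*px(u,v),.012)[:2] for u,v in [(292,22),(482,24),(316,434),(459,436)]]
o,th,res=fit2d(F,Q); print(o,th,np.degrees(th),res*1000)
R=np.array([[np.cos(th),-np.sin(th)],[np.sin(th),np.cos(th)]])
for nm,u,v,z in [("block",384,357,.024),("face L",351,317,.062),("face R",421,317,.062),("rear L",349,75,.02),("rear R",424,77,.02),("knobtop",386,157,.057),("wing a",393,102,.057),("wing b",378,206,.057),("index",411,212,.02),("setline",442,245,.012)]:
    p=onz(i,*px(u,v),z)[:2]; print(nm,p.round(4),(R.T@(p-o)*1000).round(1))
a=cv2.imread("pics/w2.png")[90:270,190:330]; cv2.imwrite("pics/w2c.png",cv2.resize(a,None,fx=4,fy=4,interpolation=cv2.INTER_CUBIC))
E
```

```text
[0.57518445 0.14204197] 1.7099365133836588 97.97214545219886 [[-1.41213734  1.74347009]
 [ 1.18397132  2.72402752]
 [-1.55754081 -3.15307197]
 [ 1.78570684 -1.31442565]]
block [0.5782 0.1346] [-7.8 -1.9]
face L [0.5995 0.097 ] [-48.  -17.8]
face R [0.5648 0.0921] [-48.   17.2]
rear L [ 0.6174 -0.0179] [-164.3  -19.6]
rear R [ 0.5792 -0.0225] [-163.5   18.8]
knobtop [0.5928 0.0187] [-124.6   -0.3]
wing a [ 0.593 -0.005] [-148.1    2.8]
wing b [0.5935 0.0413] [-102.3   -4.1]
index [0.5752 0.0464] [-94.7  13.2]
setline [0.5537 0.0639] [-74.4  32.2]
```

Request:
{"method": "apply_moves", "body": {
  "steps": [
    [[0.005, -0.005, -0.3, 0, 0, 0], [0.005, -0.005, -0.55, 0, 0, 0], [0.005, -0.005, -0.8, 0, 0, 0], [0.005, -0.005, -0.98, 0, 0, 0], [0.005, -0.005, -0.98, 0, 0, 0]]
  ]
}}

```text
time: 3.17
eef_pos: [0.5794, 0.0889, 0.0519]
tcp_rot: [[-0.99, -0.141, -0.007], [-0.141, 0.99, -0.001], [0.007, 0.0, -1.0]]
wrist_force: [-1.1, 0.4, -0.1]
opening: 1.0
```

Request:
{"method": "apply_moves", "body": {
  "steps": [
    [[0, 0, 0, 0, 0, 0], [0, 0, 0, 0, 0, 0], [0, 0, 0, 0, 0, 0], [0, 0, 0, 0, 0, 0], [0, 0, 0, 0, 0, 0]]
  ],
  "claw": 0.52,
  "newtons": 30
}}

```text
time: 3.58
eef_pos: [0.5838, 0.0889, 0.0566]
tcp_rot: [[-0.99, -0.141, 0.002], [-0.141, 0.99, 0.0], [-0.002, 0.0, -1.0]]
wrist_force: [0.5, -1.6, 0.3]
opening: 0.518
```

```bash
python3 - <<'E'
from station import r
import cv2,pickle
s=r.read_state(); print(s['time'],s['eef_pos'],s['tcp_rot'],s['wrist_force'],s['ft_torque'])
for n in ["wrist","scene"]:
    i=r.camera_info(n); f=r.grab_frame(n); pickle.dump((i,s),open(n+"3.pkl","wb"))
    cv2.imwrite(f"pics/{n}3.png",f[:,:,::-1]); cv2.imwrite(f"pics/{n}3b.png",cv2.resize(f[:,:,::-1],(768,576),interpolation=cv2.INTER_CUBIC))
E
```

```text
3.5833 [0.58383485 0.08890591 0.05660713] [[-9.90010983e-01 -1.40975118e-01  2.06640717e-03]
 [-1.40974742e-01  9.90013139e-01  3.27556612e-04]
 [-2.09194758e-03  3.29734259e-05 -9.99997811e-01]] [ 0.47544561 -1.58258352  0.33529857] [-0.0487762  -0.00957445 -0.00123297]
```

View pics/wrist3b.png

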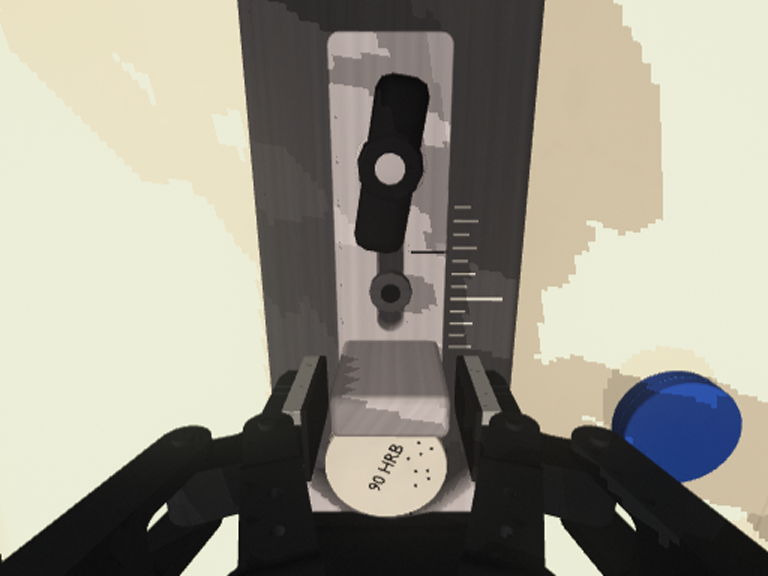

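View pics/scene3b.png

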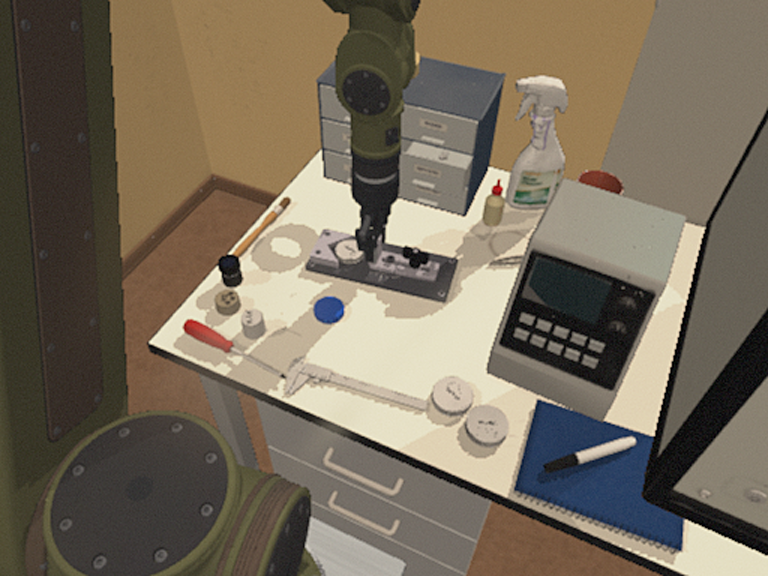

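Request:
{"method": "apply_moves", "body": {
  "steps": [
    [[0, 0, 0, 0, 0, 0], [0, 0, 0, 0, 0, 0], [0, 0, 0, 0, 0, 0], [0, 0, 0, 0, 0, 0], [0, 0, 0, 0, 0, 0]]
  ],
  "claw": 0.35,
  "newtons": 40
}}

```text
time: 4.1
eef_pos: [0.5835, 0.0888, 0.056]
tcp_rot: [[-0.99, -0.141, 0.001], [-0.141, 0.99, 0.0], [-0.001, 0.0, -1.0]]
wrist_force: [-0.8, -0.0, 6.2]
opening: 0.413
```

```bash
cat > f.py <<'E'
from station import r
import numpy as np,sys
n=int(sys.argv[1]) if len(sys.argv)>1 else 4
th=np.radians(98.0); X=np.array([np.cos(th),np.sin(th)]);Y=np.array([-X[1],X[0]])
o=np.array([.575,.1422])
A=[]
for k in range(n):
    s=r.read_state(); w=s['wrist_force']; p=s['eef_pos'][:2]-o
    A.append([s['time'],w[:2]@X,w[:2]@Y,w[2],p@X*1000,p@Y*1000,s['eef_pos'][2]*1000,s['opening']*85,*s['ft_torque']])
    if k<n-1:r.grab_frame("top")
A=np.array(A)
np.set_printoptions(precision=2,suppress=True,linewidth=150)
print("t Fx Fy Fz px py pz open tq"); print(A); print("mean",A.mean(0))
print("Rz",s['tcp_rot'][:,2], s['tcp_rot'][:,0])
E
python3 f.py 4
```

```text
t Fx Fy Fz px py pz open tq
[[  4.1    0.08   0.76   6.18 -54.02  -1.    56.04  35.13   0.01   0.23  -0.02]
 [  4.15   0.48   0.69   5.84 -54.05  -0.97  56.02  35.15  -0.03   0.17   0.03]
 [  4.2    0.29  -0.53   5.77 -54.02  -0.97  56.03  35.29   0.03   0.2    0.  ]
 [  4.25   1.     1.27   5.04 -54.02  -1.    56.03  35.     0.03   0.21  -0.03]]
mean [  4.17   0.46   0.55   5.71 -54.03  -0.99  56.03  35.14   0.01   0.2   -0.  ]
Rz [ 0.  0. -1.] [-0.99 -0.14 -0.  ]
```

Request:
{"method": "apply_moves", "body": {
  "steps": [
    [[0, 0, 0.014, 0, 0, 0], [-0.001, 0.01, 0.014, 0, 0, 0], [-0.004, 0.025, 0.014, 0, 0, 0], [-0.006, 0.04, 0.014, 0, 0, 0], [-0.007, 0.05, 0.014, 0, 0, 0]]
  ]
}}

```text
time: 4.67
eef_pos: [0.5824, 0.0938, 0.0564]
tcp_rot: [[-0.99, -0.141, 0.0], [-0.141, 0.99, -0.0], [-0.0, -0.0, -1.0]]
wrist_force: [4.9, -0.9, -5.0]
opening: 0.413
```

```bash
python3 f.py 4
```

```text
t Fx Fy Fz px py pz open tq
[[  4.67  -1.6   -4.72  -5.02 -48.99  -0.6   56.4   35.12  -0.14  -0.85   0.09]
 [  4.72  -1.22  -3.21  -5.73 -48.73  -0.57  56.44  34.97   0.    -0.86   0.08]
 [  4.77  -1.39  -3.59  -6.32 -48.74  -0.59  56.49  35.09   0.06  -0.88   0.12]
 [  4.82  -0.77  -3.86  -5.96 -48.76  -0.59  56.53  35.37   0.07  -0.97   0.15]]
mean [  4.74  -1.24  -3.85  -5.76 -48.8   -0.59  56.46  35.14  -0.    -0.89   0.11]
Rz [ 0.  0. -1.] [-0.99 -0.14 -0.  ]
```

Request:
{"method": "apply_moves", "body": {
  "steps": [
    [[0.002, 0, -0.003, 0, 0, 0], [0.004, 0, -0.006, 0, 0, 0], [0.004, 0, -0.006, 0, 0, 0], [0.002, 0.01, -0.006, 0, 0, 0], [0.001, 0.02, -0.006, 0, 0, 0]]
  ]
}}

```text
time: 5.23
eef_pos: [0.5822, 0.0954, 0.056]
tcp_rot: [[-0.99, -0.141, -0.0], [-0.141, 0.99, -0.001], [0.0, -0.001, -1.0]]
wrist_force: [2.8, -1.0, -4.1]
opening: 0.416
```

```bash
python3 f.py 3
```

```text
t Fx Fy Fz px py pz open tq
[[  5.23  -1.34  -2.69  -4.13 -47.31  -0.65  56.04  35.39  -0.19  -0.68   0.03]
 [  5.28  -1.5   -1.57  -4.44 -47.07  -0.64  56.04  34.85  -0.11  -0.59   0.1 ]
 [  5.33  -1.35  -1.44  -4.64 -47.07  -0.68  56.07  35.12  -0.11  -0.61   0.02]]
mean [  5.28  -1.4   -1.9   -4.4  -47.15  -0.66  56.05  35.12  -0.14  -0.63   0.05]
Rz [-0. -0. -1.] [-0.99 -0.14  0.  ]
```

Request:
{"method": "apply_moves", "body": {
  "steps": [
    [[0.001, 0.008, -0.004, 0, 0, 0], [0, 0.016, -0.004, 0, 0, 0], [-0.001, 0.024, -0.004, 0, 0, 0], [-0.002, 0.032, -0.004, 0, 0, 0], [-0.004, 0.04, -0.004, 0, 0, 0]]
  ]
}}

```text
time: 5.75
eef_pos: [0.582, 0.0997, 0.0561]
tcp_rot: [[-0.99, -0.141, 0.0], [-0.141, 0.99, -0.0], [-0.0, -0.0, -1.0]]
wrist_force: [0.1, -3.6, 3.1]
opening: 0.413
```

```bash
python3 f.py 3
```

```text
t Fx Fy Fz px py pz open tq
[[  5.75  -3.59   0.42   3.08 -43.11  -1.05  56.05  35.14  -0.63  -0.14  -0.07]
 [  5.8   -2.81   0.28   3.54 -42.96  -1.02  56.    35.47  -0.51   0.02  -0.04]
 [  5.85  -2.77   0.95   4.32 -42.98  -1.04  56.04  35.13  -0.58   0.01  -0.03]]
mean [  5.8   -3.06   0.55   3.65 -43.02  -1.04  56.03  35.25  -0.57  -0.03  -0.05]
Rz [ 0. -0. -1.] [-0.99 -0.14 -0.  ]
```

Request:
{"method": "apply_moves", "body": {
  "steps": [
    [[0, 0, 0.002, 0, 0, 0], [-0.001, 0.005, 0.002, 0, 0, 0], [-0.0015, 0.01, 0.002, 0, 0, 0], [-0.002, 0.015, 0.002, 0, 0, 0], [-0.003, 0.02, 0.002, 0, 0, 0]]
  ]
}}

```text
time: 6.27
eef_pos: [0.5818, 0.1017, 0.056]
tcp_rot: [[-0.99, -0.141, 0.0], [-0.141, 0.99, -0.0], [-0.0, -0.0, -1.0]]
wrist_force: [0.5, -3.8, 4.0]
opening: 0.414
```

```bash
python3 f.py 3
```

```text
t Fx Fy Fz px py pz open tq
[[  6.27  -3.83  -0.     4.04 -41.08  -1.14  56.03  35.15  -0.7   -0.14  -0.  ]
 [  6.32  -2.49   0.3    4.19 -40.97  -1.11  56.04  35.17  -0.66  -0.06  -0.  ]
 [  6.37  -3.48   0.01   3.54 -40.99  -1.13  56.05  35.    -0.68  -0.17  -0.05]]
mean [  6.32  -3.26   0.11   3.93 -41.01  -1.13  56.04  35.11  -0.68  -0.13  -0.02]
Rz [ 0. -0. -1.] [-0.99 -0.14 -0.  ]
```

Request:
{"method": "apply_moves", "body": {
  "steps": [
    [[0, 0, 0.002, 0, 0, 0], [-0.001, 0.007, 0.002, 0, 0, 0], [-0.002, 0.015, 0.002, 0, 0, 0], [-0.003, 0.023, 0.002, 0, 0, 0], [-0.0042, 0.03, 0.002, 0, 0, 0]]
  ]
}}

```text
time: 6.78
eef_pos: [0.5812, 0.1048, 0.056]
tcp_rot: [[-0.99, -0.141, -0.0], [-0.141, 0.99, -0.0], [0.0, -0.0, -1.0]]
wrist_force: [-0.1, -3.0, 3.2]
opening: 0.411
```

```bash
python3 f.py 3;  python3 - <<'E'
from station import r
import cv2,pickle
i=r.camera_info("wrist"); f=r.grab_frame("wrist"); pickle.dump(i,open("w4.pkl","wb"))
cv2.imwrite("pics/w4.png",f[:,:,::-1]); cv2.imwrite("pics/w4b.png",cv2.resize(f[100:384,150:406,::-1],None,fx=2,fy=2,interpolation=cv2.INTER_CUBIC))
E
```

```text
t Fx Fy Fz px py pz open tq
[[  6.78  -2.99   0.49   3.22 -37.9   -0.91  56.04  34.92  -0.65  -0.22  -0.04]
 [  6.83  -2.64   0.45   2.57 -37.75  -0.88  56.04  35.24  -0.55  -0.17  -0.04]
 [  6.88  -2.31  -0.8    2.2  -37.75  -0.89  56.07  35.28  -0.5   -0.17  -0.03]]
mean [  6.83  -2.65   0.05   2.66 -37.8   -0.89  56.05  35.15  -0.57  -0.19  -0.03]
Rz [-0.  0. -1.] [-0.99 -0.14  0.  ]
```

View pics/w4b.png

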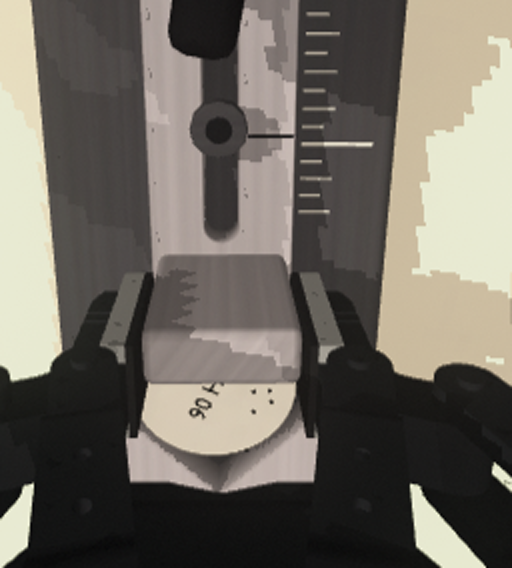

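Request:
{"method": "apply_moves", "body": {
  "steps": [
    [[-0.0005, 0.004, 0, 0, 0, 0], [-0.001, 0.008, 0, 0, 0, 0], [-0.0015, 0.012, 0, 0, 0, 0], [-0.002, 0.016, 0, 0, 0, 0], [-0.0028, 0.02, 0, 0, 0, 0]]
  ]
}}

```text
time: 7.35
eef_pos: [0.5809, 0.1068, 0.056]
tcp_rot: [[-0.99, -0.141, -0.0], [-0.141, 0.99, 0.0], [0.0, 0.0, -1.0]]
wrist_force: [-0.1, -3.4, 1.5]
opening: 0.412
```

```bash
python3 f.py 3
```

```text
t Fx Fy Fz px py pz open tq
[[  7.35  -3.35   0.6    1.51 -35.9   -0.87  56.04  35.05  -0.58  -0.15  -0.01]
 [  7.4   -2.73   0.4    2.56 -35.79  -0.85  56.04  35.26  -0.54  -0.14  -0.06]
 [  7.45  -2.55   0.36   1.85 -35.8   -0.87  56.04  35.33  -0.56  -0.16  -0.02]]
mean [  7.4   -2.88   0.46   1.97 -35.83  -0.86  56.04  35.21  -0.56  -0.15  -0.03]
Rz [-0.  0. -1.] [-0.99 -0.14  0.  ]
```

Request:
{"method": "apply_moves", "body": {
  "steps": [
    [[-0.0001, 0.001, 0, 0, 0, 0], [-0.0003, 0.002, 0, 0, 0, 0], [-0.0004, 0.003, 0, 0, 0, 0], [-0.0006, 0.004, 0, 0, 0, 0], [-0.0007, 0.005, 0, 0, 0, 0]]
  ]
}}

```text
time: 7.87
eef_pos: [0.5808, 0.1072, 0.056]
tcp_rot: [[-0.99, -0.141, -0.0], [-0.141, 0.99, -0.0], [0.0, -0.0, -1.0]]
wrist_force: [-0.1, -3.0, 1.5]
opening: 0.416
```

Request:
{"method": "apply_moves", "body": {
  "steps": [
    [[-0.0001, 0.001, 0, 0, 0, 0], [-0.0003, 0.002, 0, 0, 0, 0], [-0.0004, 0.003, 0, 0, 0, 0], [-0.0006, 0.004, 0, 0, 0, 0], [-0.0007, 0.005, 0, 0, 0, 0]]
  ]
}}

```text
time: 8.28
eef_pos: [0.5807, 0.1077, 0.056]
tcp_rot: [[-0.99, -0.141, -0.0], [-0.141, 0.99, -0.0], [0.0, 0.0, -1.0]]
wrist_force: [-0.2, -2.8, 1.1]
opening: 0.41
```

Request:
{"method": "apply_moves", "body": {
  "steps": [
    [[-0.0001, 0.001, 0, 0, 0, 0], [-0.0003, 0.002, 0, 0, 0, 0], [-0.0004, 0.003, 0, 0, 0, 0], [-0.0006, 0.004, 0, 0, 0, 0], [-0.0007, 0.005, 0, 0, 0, 0]]
  ]
}}

```text
time: 8.7
eef_pos: [0.5807, 0.1083, 0.056]
tcp_rot: [[-0.99, -0.141, -0.0], [-0.141, 0.99, 0.0], [0.0, 0.0, -1.0]]
wrist_force: [0.3, -3.1, 1.4]
opening: 0.41
```

Request:
{"method": "apply_moves", "body": {
  "steps": [
    [[-0.0001, 0.001, 0, 0, 0, 0], [-0.0003, 0.002, 0, 0, 0, 0], [-0.0004, 0.003, 0, 0, 0, 0], [-0.0006, 0.004, 0, 0, 0, 0], [-0.0007, 0.005, 0, 0, 0, 0]]
  ]
}}

```text
time: 9.12
eef_pos: [0.5806, 0.1088, 0.056]
tcp_rot: [[-0.99, -0.141, -0.0], [-0.141, 0.99, 0.0], [0.0, 0.0, -1.0]]
wrist_force: [-0.3, -3.0, -0.3]
opening: 0.408
```

```bash
python3 f.py 2;  python3 - <<'E'
from station import r
import cv2,pickle
i=r.camera_info("wrist"); f=r.grab_frame("wrist"); pickle.dump(i,open("w5.pkl","wb"))
cv2.imwrite("pics/w5.png",f[:,:,::-1]); cv2.imwrite("pics/w5b.png",cv2.resize(f[130:360,190:370,::-1],None,fx=3,fy=2.5,interpolation=cv2.INTER_CUBIC))
E
```

```text
t Fx Fy Fz px py pz open tq
[[  9.12  -2.93   0.69  -0.3  -33.89  -0.88  56.04  34.64  -0.53  -0.08  -0.05]
 [  9.17  -2.16  -0.26  -0.52 -33.87  -0.91  56.04  35.31  -0.52  -0.08  -0.05]]
mean [  9.14  -2.54   0.22  -0.41 -33.88  -0.9   56.04  34.98  -0.52  -0.08  -0.05]
Rz [-0.  0. -1.] [-0.99 -0.14  0.  ]
```

View pics/w5b.png

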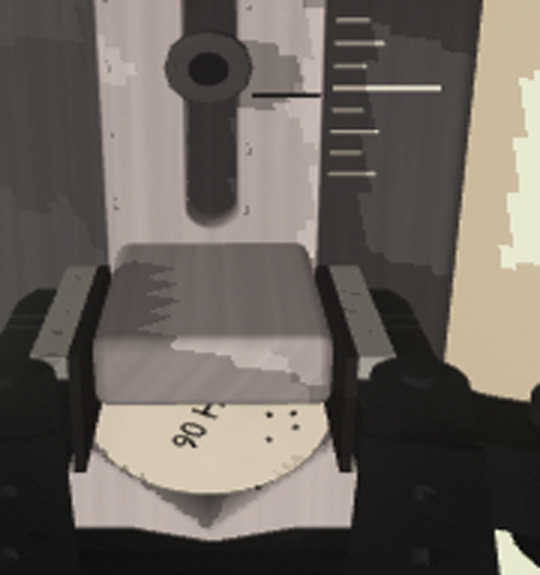

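```bash
python3 - <<'E'
from h import *
import pickle
i=pickle.load(open("w5.pkl","rb"))
th=np.radians(98.0); X=np.array([np.cos(th),np.sin(th)])
P=lambda u,v,z:onz(i,190+(u+.5)/3-.5,130+(v+.5)/2.5-.5,z)[:2]@X*1000
print("index-setline",P(315,95.5,.02)-P(345,88.5,.012), [P(350,v,.012)-P(345,88.5,.012) for v in (20,43,66,110,131)])
E
```

```text
index-setline -0.1530192512452775 [np.float64(-15.154303015573111), np.float64(-10.158356665613544), np.float64(-5.07057891513824), np.float64(4.927806048745806), np.float64(9.827011581495501)]
```

Request:
{"method": "apply_moves", "body": {
  "steps": [
    [[-0.0001, 0.001, 0, 0, 0, 0], [-0.0002, 0.0015, 0, 0, 0, 0], [-0.0003, 0.002, 0, 0, 0, 0], [-0.0003, 0.0025, 0, 0, 0, 0], [-0.0004, 0.003, 0, 0, 0, 0]]
  ]
}}

```text
time: 9.63
eef_pos: [0.5806, 0.1089, 0.056]
tcp_rot: [[-0.99, -0.141, -0.0], [-0.141, 0.99, -0.0], [0.0, -0.0, -1.0]]
wrist_force: [-0.4, -4.0, -1.7]
opening: 0.413
```

```bash
python3 f.py 3
```

```text
t Fx Fy Fz px py pz open tq
[[  9.63  -3.87   0.9   -1.69 -33.79  -0.89  56.03  35.12  -0.77  -0.12   0.01]
 [  9.68  -3.8    0.11  -0.98 -33.78  -0.87  56.03  35.1   -0.79  -0.12  -0.04]
 [  9.73  -3.18  -0.47  -1.08 -33.76  -0.93  56.07  35.04  -0.76  -0.08  -0.06]]
mean [  9.68  -3.62   0.18  -1.25 -33.78  -0.9   56.04  35.09  -0.77  -0.11  -0.03]
Rz [-0. -0. -1.] [-0.99 -0.14  0.  ]
```

Request:
{"method": "apply_moves", "body": {
  "steps": [
    [[-0.0001, 0.001, 0, 0, 0, 0], [-0.0002, 0.0015, 0, 0, 0, 0], [-0.0003, 0.002, 0, 0, 0, 0], [-0.0003, 0.0025, 0, 0, 0, 0], [-0.0004, 0.003, 0, 0, 0, 0]]
  ]
}}

```text
time: 10.15
eef_pos: [0.5806, 0.109, 0.056]
tcp_rot: [[-0.99, -0.141, -0.0], [-0.141, 0.99, -0.001], [0.0, -0.001, -1.0]]
wrist_force: [-0.4, -6.0, -1.9]
opening: 0.414
```

```bash
python3 f.py 3
```

```text
t Fx Fy Fz px py pz open tq
[[ 10.15  -5.88   1.25  -1.87 -33.69  -0.89  56.03  35.2   -1.15  -0.21   0.01]
 [ 10.2   -5.5   -0.3   -1.07 -33.68  -0.9   56.05  35.15  -1.09  -0.16  -0.09]
 [ 10.25  -5.23  -0.51  -0.55 -33.71  -0.89  56.06  35.14  -1.09  -0.14  -0.01]]
mean [ 10.2   -5.54   0.15  -1.16 -33.69  -0.89  56.04  35.16  -1.11  -0.17  -0.03]
Rz [-0. -0. -1.] [-0.99 -0.14  0.  ]
```

Request:
{"method": "apply_moves", "body": {
  "steps": [
    [[-0.0001, 0.001, 0, 0, 0, 0], [-0.0003, 0.002, 0, 0, 0, 0], [-0.0004, 0.003, 0, 0, 0, 0], [-0.0006, 0.004, 0, 0, 0, 0], [-0.0006, 0.004, 0, 0, 0, 0]]
  ]
}}

```text
time: 10.67
eef_pos: [0.5806, 0.109, 0.056]
tcp_rot: [[-0.99, -0.141, 0.0], [-0.141, 0.99, -0.002], [0.0, -0.002, -1.0]]
wrist_force: [0.6, -6.1, -1.5]
opening: 0.412
```

```bash
python3 f.py 3
```

```text
t Fx Fy Fz px py pz open tq
[[ 10.67  -6.12   0.21  -1.51 -33.62  -0.9   56.04  34.98  -1.34  -0.2   -0.05]
 [ 10.72  -6.18   0.26   0.22 -33.59  -0.92  56.05  34.95  -1.33  -0.19   0.03]
 [ 10.77  -6.31  -0.38  -2.52 -33.61  -0.89  56.05  35.22  -1.28  -0.25  -0.02]]
mean [ 10.72  -6.2    0.03  -1.27 -33.6   -0.9   56.05  35.05  -1.32  -0.22  -0.01]
Rz [ 0. -0. -1.] [-0.99 -0.14  0.  ]
```

Request:
{"method": "apply_moves", "body": {
  "steps": [
    [[0.0004, -0.003, 0, 0, 0, 0], [0.0008, -0.006, 0, 0, 0, 0], [0.0008, -0.006, 0, 0, 0, 0], [0.0008, -0.006, 0, 0, 0, 0], [0.0008, -0.006, 0, 0, 0, 0]]
  ]
}}

```text
time: 11.18
eef_pos: [0.5806, 0.1089, 0.056]
tcp_rot: [[-0.99, -0.141, -0.0], [-0.141, 0.99, -0.0], [0.0, -0.0, -1.0]]
wrist_force: [0.4, -5.3, -1.4]
opening: 0.418
```

```bash
python3 f.py 2
```

```text
t Fx Fy Fz px py pz open tq
[[ 11.18  -5.29   0.34  -1.38 -33.71  -0.89  56.04  35.51  -1.06  -0.13  -0.03]
 [ 11.23  -5.17   0.79  -2.05 -33.71  -0.9   56.06  35.27  -1.11  -0.14  -0.02]]
mean [ 11.21  -5.23   0.57  -1.71 -33.71  -0.9   56.05  35.39  -1.08  -0.13  -0.02]
Rz [-0. -0. -1.] [-0.99 -0.14  0.  ]
```

Request:
{"method": "apply_moves", "body": {
  "steps": [
    [[0, 0, 0, 0, 0, 0], [0, 0, 0, 0, 0, 0], [0, 0, 0, 0, 0, 0], [0, 0, -0.03, 0, 0, 0], [0, 0, -0.06, 0, 0, 0]]
  ],
  "claw": 0.52
}}

```text
time: 11.65
eef_pos: [0.5808, 0.1096, 0.0501]
tcp_rot: [[-0.99, -0.141, 0.001], [-0.141, 0.99, 0.001], [-0.001, 0.001, -1.0]]
wrist_force: [-0.6, -0.0, 0.2]
opening: 0.521
```

```bash
python3 f.py 3
```

```text
t Fx Fy Fz px py pz open tq
[[ 11.65   0.08   0.6    0.22 -33.06  -1.25  50.15  44.28  -0.06  -0.03   0.06]
 [ 11.7    0.49  -0.34  -0.74 -33.19  -0.63  49.32  44.     0.01   0.02   0.01]
 [ 11.75  -0.38   0.15   0.82 -33.31  -0.44  49.42  44.36   0.03  -0.01  -0.02]]
mean [ 11.7    0.06   0.14   0.1  -33.19  -0.77  49.63  44.22  -0.01  -0.01   0.01]
Rz [-0.  0. -1.] [-0.99 -0.14  0.  ]
```

Request:
{"method": "apply_moves", "body": {
  "steps": [
    [[0.005, -0.0035, 0, 0, 0, 0], [0.005, -0.0035, 0, 0, 0, 0], [0.005, -0.0035, 0, 0, 0, 0], [0.005, -0.0035, 0, 0, 0, 0], [0.005, -0.0035, 0, 0, 0, 0]]
  ]
}}

```text
time: 12.17
eef_pos: [0.5812, 0.1088, 0.0502]
tcp_rot: [[-0.99, -0.141, 0.0], [-0.141, 0.99, 0.0], [-0.0, 0.0, -1.0]]
wrist_force: [-0.3, -0.3, -0.8]
opening: 0.52
```

Request:
{"method": "apply_moves", "body": {
  "steps": [
    [[0, 0, 0, 0, 0, 0], [0, 0, 0, 0, 0, 0], [0, 0, 0, 0, 0, 0], [0, 0, 0, 0, 0, 0], [0, 0, 0, 0, 0, 0]]
  ],
  "claw": 0.35,
  "newtons": 40
}}

```text
time: 12.58
eef_pos: [0.5813, 0.1088, 0.0503]
tcp_rot: [[-0.99, -0.141, 0.0], [-0.141, 0.99, 0.0], [-0.0, -0.0, -1.0]]
wrist_force: [-0.7, 0.8, 2.5]
opening: 0.416
```

```bash
python3 f.py 4
```

```text
t Fx Fy Fz px py pz open tq
[[ 12.58   0.86   0.58   2.54 -33.94  -1.6   50.33  35.37  -0.02   0.1   -0.05]
 [ 12.63   0.21   0.54   3.59 -33.94  -1.58  50.32  35.11   0.06   0.11   0.  ]
 [ 12.68   1.39  -0.25   2.93 -33.95  -1.62  50.34  35.11  -0.04   0.09  -0.04]
 [ 12.73  -0.2    0.83   2.95 -33.92  -1.55  50.3   35.16   0.03   0.12   0.02]]
mean [ 12.66   0.57   0.42   3.   -33.94  -1.59  50.32  35.19   0.01   0.1   -0.02]
Rz [ 0.  0. -1.] [-0.99 -0.14 -0.  ]
```

Request:
{"method": "apply_moves", "body": {
  "steps": [
    [[-0.0001, 0.001, 0.0015, 0, 0, 0], [-0.0003, 0.002, 0.0015, 0, 0, 0], [-0.0004, 0.003, 0.0015, 0, 0, 0], [-0.0006, 0.004, 0.0015, 0, 0, 0], [-0.0006, 0.004, 0.0015, 0, 0, 0]]
  ]
}}

```text
time: 13.15
eef_pos: [0.5813, 0.1088, 0.0503]
tcp_rot: [[-0.99, -0.141, 0.001], [-0.141, 0.99, -0.001], [-0.0, -0.001, -1.0]]
wrist_force: [1.3, -3.3, 2.5]
opening: 0.412
```

```bash
python3 f.py 3
```

```text
t Fx Fy Fz px py pz open tq
[[ 13.15  -3.43  -0.85   2.52 -33.91  -1.61  50.33  35.05  -0.43  -0.23   0.04]
 [ 13.2   -2.89  -0.76   1.16 -33.9   -1.6   50.34  35.34  -0.48  -0.27   0.  ]
 [ 13.25  -2.87  -0.13   2.38 -33.89  -1.59  50.32  35.3   -0.53  -0.25   0.01]]
mean [ 13.2   -3.06  -0.58   2.02 -33.9   -1.6   50.33  35.23  -0.48  -0.25   0.02]
Rz [ 0. -0. -1.] [-0.99 -0.14 -0.  ]
```

Request:
{"method": "apply_moves", "body": {
  "steps": [
    [[-0.0001, 0.001, 0.001, 0, 0, 0], [-0.0003, 0.002, 0.001, 0, 0, 0], [-0.0004, 0.003, 0.001, 0, 0, 0], [-0.0006, 0.004, 0.001, 0, 0, 0], [-0.0006, 0.004, 0.001, 0, 0, 0]]
  ]
}}

```text
time: 13.67
eef_pos: [0.5812, 0.109, 0.0503]
tcp_rot: [[-0.99, -0.141, 0.0], [-0.141, 0.99, -0.001], [-0.0, -0.001, -1.0]]
wrist_force: [1.8, -5.0, 1.2]
opening: 0.413
```

```bash
python3 f.py 3
```

```text
t Fx Fy Fz px py pz open tq
[[ 13.67  -5.16  -1.1    1.18 -33.76  -1.54  50.34  35.07  -0.98  -0.51   0.03]
 [ 13.72  -5.65  -0.77   0.28 -33.75  -1.51  50.3   35.65  -1.01  -0.44  -0.02]
 [ 13.77  -4.76  -1.77   0.86 -33.75  -1.53  50.3   35.16  -0.92  -0.45  -0.02]]
mean [ 13.72  -5.19  -1.22   0.77 -33.76  -1.53  50.31  35.29  -0.97  -0.47  -0.  ]
Rz [ 0. -0. -1.] [-0.99 -0.14 -0.  ]
```

Request:
{"method": "apply_moves", "body": {
  "steps": [
    [[-0.0001, 0.001, 0, 0, 0, 0], [-0.0003, 0.002, 0, 0, 0, 0], [-0.0004, 0.003, 0, 0, 0, 0], [-0.0006, 0.004, 0, 0, 0, 0], [-0.0006, 0.004, 0, 0, 0, 0]]
  ]
}}

```text
time: 14.18
eef_pos: [0.5812, 0.1091, 0.0503]
tcp_rot: [[-0.99, -0.14, 0.001], [-0.14, 0.99, -0.002], [-0.0, -0.002, -1.0]]
wrist_force: [3.2, -6.1, 1.5]
opening: 0.414
```

```bash
python3 f.py 3
```

```text
t Fx Fy Fz px py pz open tq
[[ 14.18  -6.54  -2.32   1.5  -33.67  -1.53  50.32  35.23  -1.18  -0.57  -0.  ]
 [ 14.23  -6.3   -1.95   1.33 -33.66  -1.52  50.33  35.2   -1.17  -0.47  -0.02]
 [ 14.28  -6.68  -1.9    1.89 -33.68  -1.53  50.32  35.57  -1.21  -0.51   0.01]]
mean [ 14.23  -6.5   -2.06   1.57 -33.67  -1.53  50.32  35.33  -1.19  -0.52  -0.  ]
Rz [ 0. -0. -1.] [-0.99 -0.14 -0.  ]
```

```bash
python3 - <<'E'
from station import r
import cv2,pickle
i=r.camera_info("wrist"); f=r.grab_frame("wrist"); pickle.dump(i,open("w6.pkl","wb"))
cv2.imwrite("pics/w6.png",f[:,:,::-1]); cv2.imwrite("pics/w6b.png",cv2.resize(f[280:345,190:330,::-1],None,fx=5.5,fy=5.5,interpolation=cv2.INTER_CUBIC))
cv2.imwrite("pics/w6c.png",cv2.resize(f[140:190,250:350,::-1],None,fx=7,fy=7,interpolation=cv2.INTER_CUBIC))
E
```

```text
(no output)
```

View pics/w6b.png

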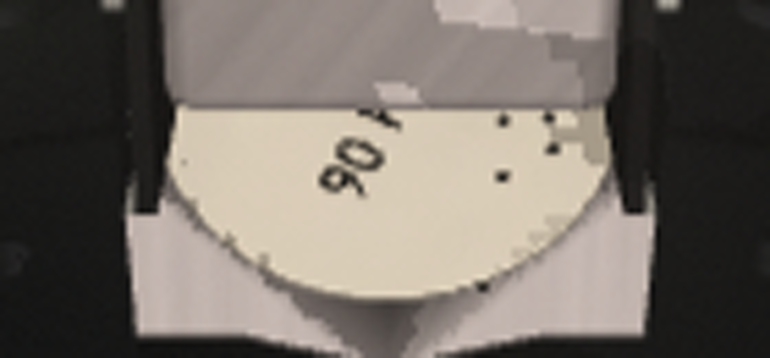

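View pics/w6c.png

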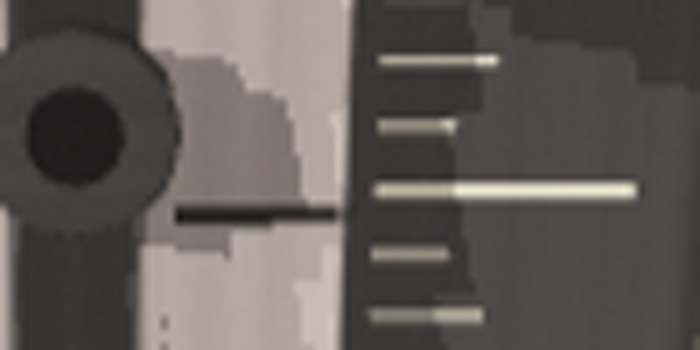

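```bash
python3 - <<'E'
from h import *
import pickle
i=pickle.load(open("w6.pkl","rb"))
th=np.radians(98.0); X=np.array([np.cos(th),np.sin(th)])
P=lambda u,v,z:onz(i,250+(u+.5)/7-.5,140+(v+.5)/7-.5,z)[:2]@X*1000
print("index-setline",P(330,214,.02)-P(380,190,.012))
E
```

```text
index-setline 0.09391589216562046
```

Request:
{"method": "apply_moves", "body": {
  "steps": [
    [[0.0007, 0.002, 0, 0, 0, 0], [0.0005, 0.004, 0, 0, 0, 0], [0.0002, 0.006, 0, 0, 0, 0], [0, 0.008, 0, 0, 0, 0], [0, 0.008, 0, 0, 0, 0]]
  ]
}}

```text
time: 14.75
eef_pos: [0.5812, 0.1092, 0.0503]
tcp_rot: [[-0.99, -0.14, 0.001], [-0.14, 0.99, -0.003], [-0.0, -0.003, -1.0]]
wrist_force: [3.2, -7.8, 3.2]
opening: 0.413
```

```bash
python3 f.py 3
```

```text
t Fx Fy Fz px py pz open tq
[[ 14.75  -8.13  -2.13   3.19 -33.54  -1.51  50.33  35.1   -1.62  -0.51   0.02]
 [ 14.8   -8.4   -0.35   1.47 -33.53  -1.5   50.32  35.14  -1.69  -0.51   0.01]
 [ 14.85  -7.95  -1.03   1.51 -33.54  -1.51  50.33  35.29  -1.64  -0.49  -0.01]]
mean [ 14.8   -8.16  -1.17   2.06 -33.54  -1.51  50.33  35.18  -1.65  -0.5    0.  ]
Rz [ 0. -0. -1.] [-0.99 -0.14 -0.  ]
```

Request:
{"method": "apply_moves", "body": {
  "steps": [
    [[0.0007, 0.002, 0, 0, 0, 0], [0.0005, 0.004, 0, 0, 0, 0], [0.0002, 0.006, 0, 0, 0, 0], [0, 0.008, 0, 0, 0, 0], [-0.0003, 0.01, 0, 0, 0, 0]]
  ]
}}

```text
time: 15.27
eef_pos: [0.5812, 0.1094, 0.0503]
tcp_rot: [[-0.99, -0.14, 0.001], [-0.14, 0.99, -0.005], [0.0, -0.005, -1.0]]
wrist_force: [1.8, -11.3, 3.0]
opening: 0.415
```

```bash
python3 f.py 3
```

```text
t Fx Fy Fz px py pz open tq
[[ 15.27 -11.45  -0.23   3.01 -33.38  -1.53  50.34  35.31  -2.35  -0.48  -0.01]
 [ 15.32  -9.97  -0.24   2.68 -33.39  -1.54  50.36  35.38  -2.29  -0.5    0.04]
 [ 15.37 -10.45  -1.17   2.   -33.37  -1.51  50.34  35.39  -2.26  -0.59   0.03]]
mean [ 15.32 -10.62  -0.55   2.56 -33.38  -1.53  50.35  35.36  -2.3   -0.52   0.02]
Rz [ 0.   -0.01 -1.  ] [-0.99 -0.14  0.  ]
```

Request:
{"method": "apply_moves", "body": {
  "steps": [
    [[-0.0001, 0.001, 0, 0, 0, 0], [-0.0003, 0.002, 0, 0, 0, 0], [-0.0004, 0.003, 0, 0, 0, 0], [-0.0006, 0.004, 0, 0, 0, 0], [-0.0007, 0.005, 0, 0, 0, 0]]
  ]
}}

```text
time: 15.78
eef_pos: [0.5811, 0.1094, 0.0503]
tcp_rot: [[-0.99, -0.139, 0.001], [-0.139, 0.99, -0.006], [0.0, -0.006, -1.0]]
wrist_force: [2.9, -12.0, 1.7]
opening: 0.415
```

```bash
python3 f.py 6
```

```text
t Fx Fy Fz px py pz open tq
[[ 15.78 -12.25  -1.18   1.73 -33.33  -1.51  50.34  35.26  -2.59  -0.56   0.02]
 [ 15.83 -11.34  -0.92   2.54 -33.33  -1.52  50.36  35.55  -2.49  -0.56   0.01]
 [ 15.88 -11.95  -0.15   2.84 -33.32  -1.54  50.34  35.09  -2.54  -0.55   0.03]
 [ 15.93 -12.54  -0.11   2.67 -33.32  -1.52  50.36  35.35  -2.51  -0.52  -0.01]
 [ 15.98 -11.94  -0.08   3.24 -33.31  -1.51  50.33  35.65  -2.56  -0.54   0.  ]
 [ 16.03 -12.49  -0.92   2.53 -33.32  -1.53  50.34  35.3   -2.53  -0.51   0.03]]
mean [ 15.91 -12.08  -0.56   2.59 -33.32  -1.52  50.35  35.37  -2.54  -0.54   0.01]
Rz [ 0.   -0.01 -1.  ] [-0.99 -0.14  0.  ]
```

Request:
{"method": "apply_moves", "body": {
  "steps": [
    [[0, 0, 0, 0, 0, 0], [0.0007, -0.005, 0, 0, 0, 0], [0.0014, -0.01, 0, 0, 0, 0], [0.0021, -0.015, 0, 0, 0, 0], [0.0028, -0.02, 0, 0, 0, 0]]
  ]
}}

```text
time: 16.45
eef_pos: [0.5812, 0.1092, 0.0503]
tcp_rot: [[-0.99, -0.14, 0.0], [-0.14, 0.99, -0.002], [0.0, -0.002, -1.0]]
wrist_force: [1.6, -5.5, 2.0]
opening: 0.411
```

```bash
python3 f.py 3
```

```text
t Fx Fy Fz px py pz open tq
[[ 16.45  -5.68  -0.77   2.04 -33.58  -1.53  50.33  34.95  -1.07  -0.36  -0.04]
 [ 16.5   -7.42  -0.59   2.27 -33.59  -1.53  50.33  35.3   -1.27  -0.4   -0.03]
 [ 16.55  -6.59  -1.74   1.84 -33.6   -1.51  50.31  35.29  -1.31  -0.37  -0.01]]
mean [ 16.5   -6.56  -1.03   2.05 -33.59  -1.52  50.32  35.18  -1.22  -0.38  -0.03]
Rz [ 0. -0. -1.] [-0.99 -0.14  0.  ]
```

Request:
{"method": "apply_moves", "body": {
  "steps": [
    [[0.0004, -0.003, 0, 0, 0, 0], [0.0008, -0.006, 0, 0, 0, 0], [0.0012, -0.009, 0, 0, 0, 0], [0.0016, -0.012, 0, 0, 0, 0], [0.0016, -0.012, 0, 0, 0, 0]]
  ]
}}

```text
time: 16.97
eef_pos: [0.5812, 0.109, 0.0503]
tcp_rot: [[-0.99, -0.141, -0.0], [-0.141, 0.99, -0.0], [0.0, -0.0, -1.0]]
wrist_force: [0.5, -3.5, 1.6]
opening: 0.415
```

```bash
python3 f.py 3
```

```text
t Fx Fy Fz px py pz open tq
[[ 16.97  -3.49  -0.01   1.58 -33.69  -1.52  50.33  35.26  -0.8   -0.3    0.01]
 [ 17.02  -3.92  -0.46   1.91 -33.69  -1.5   50.32  35.26  -0.82  -0.3    0.02]
 [ 17.07  -4.2    0.37   2.46 -33.72  -1.49  50.31  35.2   -0.83  -0.29  -0.  ]]
mean [ 17.02  -3.87  -0.04   1.98 -33.7   -1.51  50.32  35.24  -0.81  -0.29   0.01]
Rz [-0. -0. -1.] [-0.99 -0.14  0.  ]
```

Request:
{"method": "apply_moves", "body": {
  "steps": [
    [[0.0004, -0.003, 0, 0, 0, 0], [0.0008, -0.006, 0, 0, 0, 0], [0.0008, -0.006, 0, 0, 0, 0], [0.0008, -0.006, 0, 0, 0, 0], [0.0008, -0.006, 0, 0, 0, 0]]
  ]
}}

```text
time: 17.48
eef_pos: [0.5812, 0.109, 0.0503]
tcp_rot: [[-0.99, -0.141, -0.0], [-0.141, 0.99, 0.001], [0.0, 0.001, -1.0]]
wrist_force: [-0.1, -0.6, 1.5]
opening: 0.417
```

```bash
python3 f.py 2
```

```text
t Fx Fy Fz px py pz open tq
[[ 17.48  -0.55   0.13   1.5  -33.78  -1.54  50.34  35.41  -0.18  -0.12  -0.01]
 [ 17.53  -0.37  -0.05   0.98 -33.8   -1.5   50.32  35.19  -0.1   -0.05   0.  ]]
mean [ 17.51  -0.46   0.04   1.24 -33.79  -1.52  50.33  35.3   -0.14  -0.09  -0.  ]
Rz [-0.  0. -1.] [-0.99 -0.14  0.  ]
```

Request:
{"method": "apply_moves", "body": {
  "steps": [
    [[0, 0, 0, 0, 0, 0], [0, 0, 0, 0, 0, 0], [0, 0, 0.1, 0, 0, 0], [0, 0, 0.35, 0, 0, 0], [0, 0, 0.6, 0, 0, 0]]
  ],
  "claw": 0.6
}}

```text
time: 17.95
eef_pos: [0.5799, 0.1084, 0.1104]
tcp_rot: [[-0.99, -0.141, -0.003], [-0.141, 0.99, -0.0], [0.003, 0.0, -1.0]]
wrist_force: [1.0, 0.1, 0.2]
opening: 0.598
```

```bash
python3 f.py 1; python3 - <<'E'
from station import r
import cv2,pickle
s=r.read_state();i=r.camera_info("wrist"); f=r.grab_frame("wrist"); pickle.dump((i,s),open("w7.pkl","wb"))
cv2.imwrite("pics/w7.png",f[:,:,::-1]); cv2.imwrite("pics/w7b.png",cv2.resize(f[40:320,180:360,::-1],None,fx=3,fy=2,interpolation=cv2.INTER_CUBIC))
E
```

```text
t Fx Fy Fz px py pz open tq
[[ 17.95  -0.04  -0.99   0.24 -34.14  -0.18 110.35  50.85  -0.    -0.04  -0.04]]
mean [ 17.95  -0.04  -0.99   0.24 -34.14  -0.18 110.35  50.85  -0.    -0.04  -0.04]
Rz [-0. -0. -1.] [-0.99 -0.14  0.  ]
```

View pics/w7b.png

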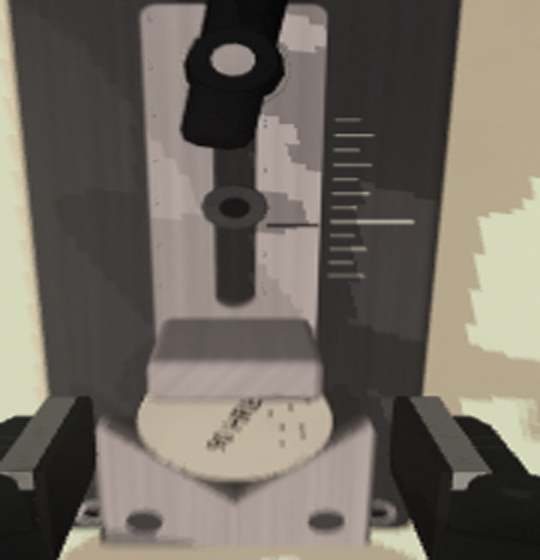

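Request:
{"method": "apply_moves", "body": {
  "steps": [
    [[0.03, -0.2, 0.05, 0, 0, -0.01], [0.06, -0.45, 0.05, 0, 0, -0.03], [0.1, -0.7, 0.05, 0, 0, -0.052], [0.13, -0.9, 0.05, 0, 0, -0.052], [0.13, -0.9, 0.05, 0, 0, -0.052]]
  ],
  "claw": 0.45
}}

```text
time: 18.42
eef_pos: [0.5949, 0.0154, 0.1161]
tcp_rot: [[-1.0, 0.025, 0.001], [0.025, 1.0, -0.001], [-0.001, -0.001, -1.0]]
wrist_force: [-0.3, 0.4, -0.2]
opening: 0.454
```

```bash
python3 f.py 3; python3 - <<'E'
from station import r
import cv2,pickle
s=r.read_state();i=r.camera_info("wrist"); f=r.grab_frame("wrist"); pickle.dump((i,s),open("w8.pkl","wb"))
print(s['eef_pos'],s['joints'])
cv2.imwrite("pics/w8.png",f[:,:,::-1]); cv2.imwrite("pics/w8b.png",cv2.resize(f[100:350,140:380,::-1],None,fx=3,fy=2.4,interpolation=cv2.INTER_CUBIC))
E
```

```text
t Fx Fy Fz px py pz open tq
[[  18.42    0.49    0.27   -0.16 -128.38   -2.1   116.07   38.6    -0.      0.04    0.07]
 [  18.47   -0.15    0.39    0.33 -126.7    -2.01  115.9    38.03    0.01   -0.05   -0.02]
 [  18.52    0.5     0.69    0.54 -125.58   -1.95  115.73   38.53    0.01   -0.     -0.01]]
mean [  18.47    0.28    0.45    0.23 -126.89   -2.02  115.9    38.39    0.01   -0.      0.01]
Rz [ 0.  0. -1.] [-1.    0.02 -0.  ]
[0.59441173 0.01810964 0.11572533] [ 3.01149190e-02  3.90947928e-01 -2.63652465e-01  9.15999871e-01
  6.58700493e-04 -1.51747936e+00]
```

View pics/w8b.png

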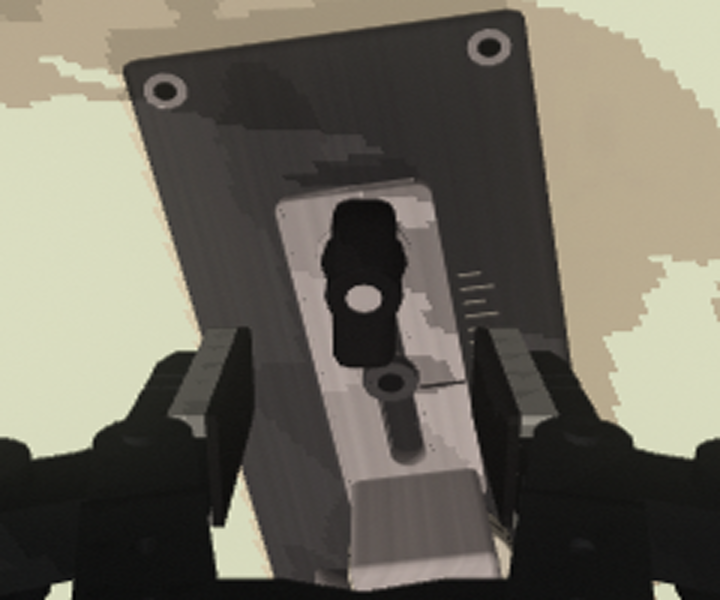

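```bash
python3 - <<'E'
from h import *
import pickle
from station import r
i,s=pickle.load(open("w8.pkl","rb"))
print(onz(i,140+363.5/3-.5,100+298.5/2.4-.5,.057),s['eef_pos']); print(r.read_state()['eef_pos'])
E
```

```text
[0.59312449 0.01920036 0.057     ] [0.59441173 0.01810964 0.11572533]
[0.59428099 0.01880597 0.11563122]
```

Request:
{"method": "apply_moves", "body": {
  "steps": [
    [[-0.01, 0, -0.2, 0, 0, 0], [-0.01, 0, -0.4, 0, 0, 0], [-0.01, 0, -0.55, 0, 0, 0], [-0.01, 0, -0.65, 0, 0, 0], [-0.01, 0, -0.65, 0, 0, 0]]
  ]
}}

```text
time: 18.98
eef_pos: [0.5914, 0.0195, 0.0482]
tcp_rot: [[-1.0, 0.02, -0.004], [0.02, 1.0, 0.0], [0.004, 0.0, -1.0]]
wrist_force: [-0.3, 0.5, -0.3]
opening: 0.453
```

```bash
python3 f.py 3
```

```text
t Fx Fy Fz px py pz open tq
[[  18.98    0.56    0.23   -0.33 -123.79    0.79   48.21   38.48   -0.01    0.04    0.03]
 [  19.03   -0.37   -0.72   -0.09 -124.06   -0.03   49.47   37.88    0.01    0.     -0.01]
 [  19.08   -0.05    0.17    0.49 -124.37   -0.94   50.47   38.15   -0.06    0.04   -0.01]]
mean [  19.03    0.05   -0.11    0.02 -124.07   -0.06   49.38   38.17   -0.02    0.03    0.01]
Rz [-0.  0. -1.] [-1.    0.02  0.  ]
```

Now grip the wing.

Request:
{"method": "apply_moves", "body": {
  "steps": [
    [[0, 0, 0, 0, 0, 0], [0, 0, 0, 0, 0, 0], [0, 0, 0, 0, 0, 0], [0, 0, 0, 0, 0, 0], [0, 0, 0, 0, 0, 0]]
  ],
  "claw": 0.05,
  "newtons": 40
}}

```text
time: 19.5
eef_pos: [0.5942, 0.0188, 0.0516]
tcp_rot: [[-1.0, 0.022, 0.002], [0.022, 1.0, 0.001], [-0.002, 0.001, -1.0]]
wrist_force: [-1.2, 1.9, 5.1]
opening: 0.204
```

```bash
python3 f.py 3
```

```text
t Fx Fy Fz px py pz open tq
[[  19.5     2.03    0.97    5.11 -124.9    -1.87   51.64   17.36    0.27    0.27    0.02]
 [  19.55    2.36    1.63    6.89 -124.91   -1.9    51.66   17.44    0.32    0.3    -0.02]
 [  19.6     1.51    0.45    6.65 -124.9    -1.91   51.68   17.41    0.28    0.26    0.01]]
mean [  19.55    1.97    1.02    6.22 -124.9    -1.9    51.66   17.4     0.29    0.28    0.  ]
Rz [ 0.  0. -1.] [-1.    0.02 -0.  ]
```

Request:
{"method": "apply_moves", "body": {
  "steps": [
    [[0, 0, 0, 0, 0, 0], [0, 0, 0, 0, 0, 0], [0, 0, -0.001, 0, 0, -0.03], [0, 0, -0.002, 0, 0, -0.06], [0, 0, -0.003, 0, 0, -0.1]]
  ],
  "newtons": 70
}}

```text
time: 20.02
eef_pos: [0.5944, 0.0188, 0.0515]
tcp_rot: [[-0.943, 0.333, 0.002], [0.333, 0.943, 0.001], [-0.002, 0.001, -1.0]]
wrist_force: [-1.3, 1.6, 6.2]
opening: 0.186
```

```bash
python3 f.py 2; python3 - <<'E'
from station import r
import cv2
f=r.grab_frame("wrist"); 
cv2.imwrite("pics/w9.png",f[:,:,::-1]); cv2.imwrite("pics/w9b.png",cv2.resize(f[100:350,140:380,::-1],None,fx=3,fy=2.4,interpolation=cv2.INTER_CUBIC))
E
```

```text
t Fx Fy Fz px py pz open tq
[[  20.02    1.74    1.06    6.25 -124.93   -2.07   51.5    15.81    0.21    0.23    0.21]
 [  20.07    1.85    1.35    8.09 -124.96   -2.05   51.49   16.08    0.27    0.28    0.11]]
mean [  20.04    1.79    1.2     7.17 -124.95   -2.06   51.5    15.95    0.24    0.25    0.16]
Rz [ 0.  0. -1.] [-0.94  0.34 -0.  ]
```

View pics/w9b.png

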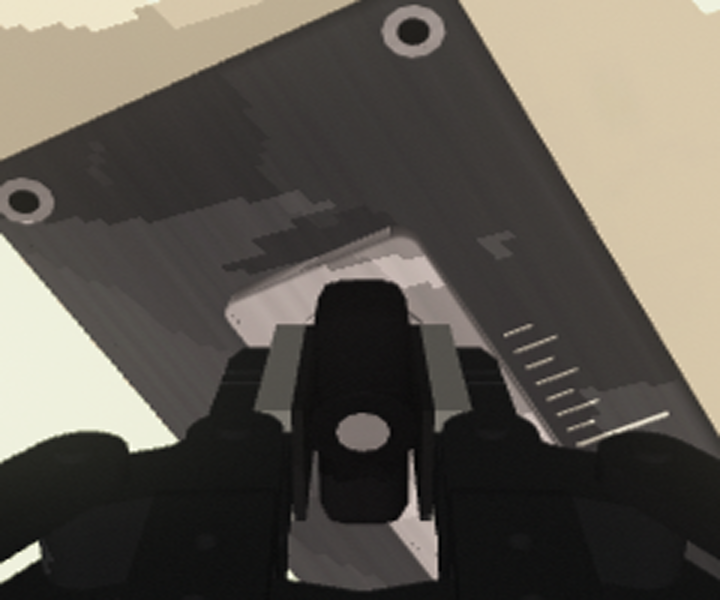

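Request:
{"method": "apply_moves", "body": {
  "steps": [
    [[0, 0, -0.001, 0, 0, -0.035], [0, 0, -0.003, 0, 0, -0.07], [0, 0, -0.004, 0, 0, -0.105], [0, 0, -0.005, 0, 0, -0.14], [0, 0, -0.006, 0, 0, -0.175]]
  ]
}}

```text
time: 20.53
eef_pos: [0.5947, 0.0186, 0.051]
tcp_rot: [[-0.629, 0.777, 0.003], [0.777, 0.629, 0.0], [-0.002, 0.002, -1.0]]
wrist_force: [-0.4, 0.5, 7.0]
opening: 0.183
```

```bash
python3 f.py 2; python3 -c "
from station import r;import numpy as np
s=r.read_state();x=s['tcp_rot'][:,0];print(np.radians(188.05)-np.arctan2(x[1],x[0]),s['joints'])"
```

```text
t Fx Fy Fz px py pz open tq
[[  20.53    0.55    0.34    6.98 -125.15   -2.29   50.98   15.59    0.09    0.22    0.2 ]
 [  20.58    0.47    0.08    6.66 -125.18   -2.3    51.     15.71    0.12    0.13    0.04]]
mean [  20.56    0.51    0.21    6.82 -125.16   -2.29   50.99   15.65    0.11    0.17    0.12]
Rz [ 0.  0. -1.] [-0.62  0.78 -0.  ]
1.0363950897224683 [ 3.10990610e-02  4.54956612e-01 -3.33652848e-01  7.79244180e-01
  1.85257655e-04 -6.43802903e-01]
```

Request:
{"method": "apply_moves", "body": {
  "steps": [
    [[0, 0, -0.001, 0, 0, -0.037], [0, 0, -0.003, 0, 0, -0.074], [0, 0, -0.004, 0, 0, -0.111], [0, 0, -0.005, 0, 0, -0.148], [0, 0, -0.006, 0, 0, -0.187]]
  ]
}}

```text
time: 21.0
eef_pos: [0.5949, 0.0183, 0.0508]
tcp_rot: [[-0.092, 0.996, 0.003], [0.996, 0.092, -0.0], [-0.001, 0.003, -1.0]]
wrist_force: [-0.7, -0.6, 10.8]
opening: 0.184
```

```bash
python3 f.py 3; python3 - <<'E'
from station import r;import numpy as np,cv2
s=r.read_state();x=s['tcp_rot'][:,0];print(np.radians(188.05)-np.arctan2(x[1],x[0]))
f=r.grab_frame("wrist"); cv2.imwrite("pics/w10b.png",cv2.resize(f[100:350,140:380,::-1],None,fx=3,fy=2.4))
E
```

```text
t Fx Fy Fz px py pz open tq
[[  21.     -0.49    0.79   10.77 -125.48   -2.42   50.76   15.65   -0.18    0.3     0.2 ]
 [  21.05   -0.55    1.6     9.04 -125.5    -2.42   50.74   15.98   -0.11    0.28    0.18]
 [  21.1    -0.01    1.89    9.91 -125.5    -2.39   50.73   15.99   -0.04    0.28    0.08]]
mean [  21.05   -0.35    1.43    9.91 -125.49   -2.41   50.74   15.87   -0.11    0.29    0.15]
Rz [ 0. -0. -1.] [-0.09  1.   -0.  ]
1.6162758558531831
```

View pics/w10b.png

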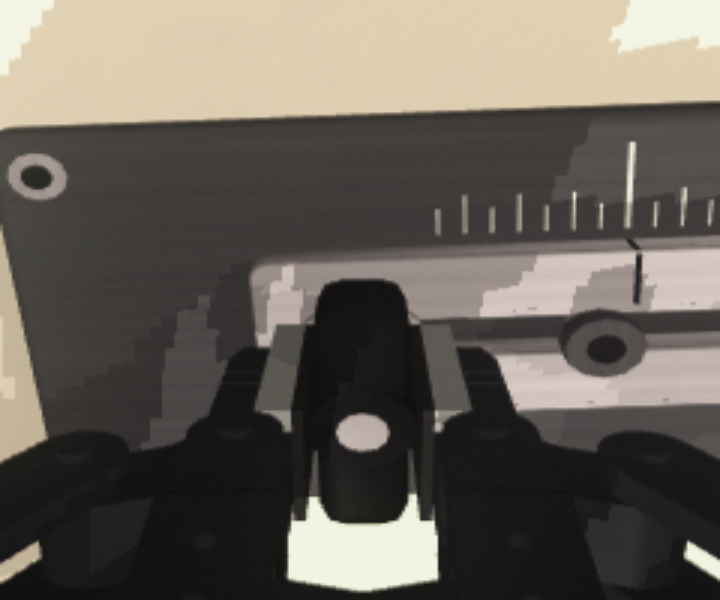

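Request:
{"method": "apply_moves", "body": {
  "steps": [
    [[0, 0, 0, 0, 0, 0], [0, 0, 0, 0, 0, 0], [0, 0, 0, 0, 0, 0], [0, 0, 0.2, 0, 0, 0], [0, 0, 0.5, 0, 0, 0]]
  ],
  "claw": 0.5
}}

```text
time: 21.57
eef_pos: [0.5903, 0.0183, 0.096]
tcp_rot: [[-0.098, 0.995, -0.007], [0.995, 0.098, -0.0], [0.0, -0.007, -1.0]]
wrist_force: [0.9, -0.3, -0.3]
opening: 0.502
```

Request:
{"method": "apply_moves", "body": {
  "steps": [
    [[0, 0, 0.25, 0, 0, 0.035], [0, 0, 0.5, 0, 0, 0.07], [0, 0, 0.75, 0, 0, 0.1], [0, 0, 1, 0, 0, 0.13], [0, 0, 1, 0, 0, 0.16]]
  ]
}}

```text
time: 21.98
eef_pos: [0.596, 0.0185, 0.2041]
tcp_rot: [[-0.569, 0.822, 0.007], [0.822, 0.569, 0.0], [-0.004, 0.006, -1.0]]
wrist_force: [1.0, -0.4, 1.0]
opening: 0.495
```

```bash
python3 - <<'E'
from station import r
import cv2,pickle
s=r.read_state();i=r.camera_info("wrist"); f=r.grab_frame("wrist"); pickle.dump((i,s),open("w11.pkl","wb"))
print(s['eef_pos'],s['wrist_force'],s['time'])
cv2.imwrite("pics/w11.png",f[:,:,::-1]); cv2.imwrite("pics/w11b.png",cv2.resize(f[:,:,::-1],(768,576),interpolation=cv2.INTER_CUBIC))
f=r.grab_frame("scene");cv2.imwrite("pics/s11.png",f[:,:,::-1])
E
```

```text
[0.5960041  0.01852592 0.20411829] [ 1.04557566 -0.40465118  1.04931702] 21.9833
```

View pics/w11b.png

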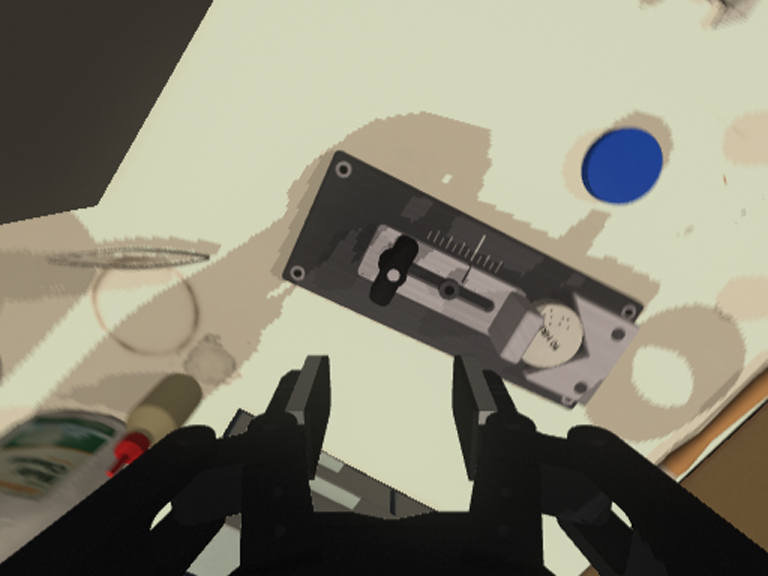

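View pics/s11.png

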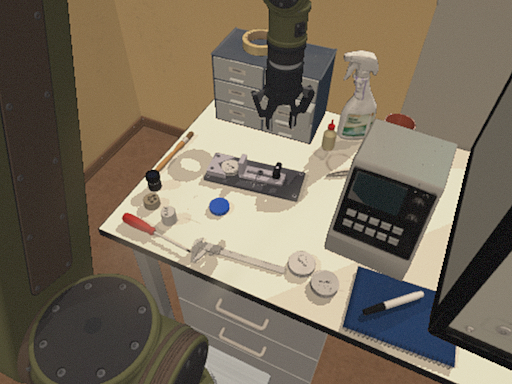

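```bash
python3 - <<'E'
from h import *
import pickle
i,s=pickle.load(open("w11.pkl","rb"))
th=np.radians(98.0); c,q=np.cos(th),np.sin(th); R=np.array([[c,-q],[q,c]])
P=lambda u,v,z:R.T@(onz(i,(u+.5)/1.5-.5,(v+.5)/1.5-.5,z)[:2]-[.575,.1422])*1000
a=P(405,239,.056);b=P(382,304,.056);d=b-a;print("wing ang cw",a,b,np.arctan2(abs(d[1]),abs(d[0])),d)
l1=P(484,236,.012);l2=P(473,259,.012);x1=P(469,266,.02);x2=P(463,280,.02);print("line",l1,l2,"index",x1,x2)
import cv2
f=cv2.imread("pics/w11.png");cv2.imwrite("pics/w11c.png",cv2.resize(f[140:280,230:430],None,fx=4,fy=4,interpolation=cv2.INTER_CUBIC))
E
```

```text
wing ang cw [-128.35955957   22.48599927] [-122.30023638  -20.96929918] 1.43225155015126 [  6.05932319 -43.45529845]
line [-74.98015099  42.10668053] [-73.60923114  24.29175702] index [-75.77826851  19.76591343] [-74.50339557   9.03733548]
```

View pics/w11c.png

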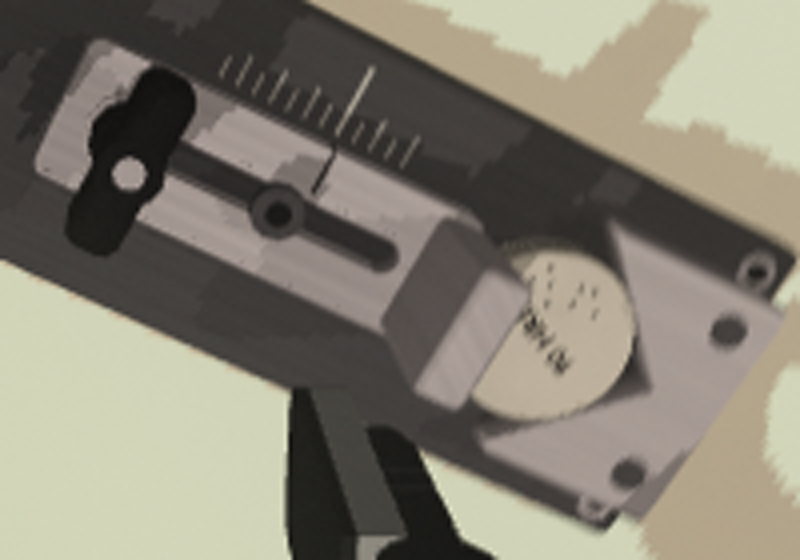

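```bash
python3 - <<'E'
from station import r
import cv2,pickle
i=r.camera_info("wrist"); f=r.grab_frame("wrist"); pickle.dump(i,open("w12.pkl","wb"))
cv2.imwrite("pics/w12.png",f[:,:,::-1]); cv2.imwrite("pics/w12b.png",cv2.resize(f[140:220,230:340,::-1],None,fx=7,fy=7,interpolation=cv2.INTER_CUBIC))
E
```

```text
(no output)
```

View pics/w12b.png

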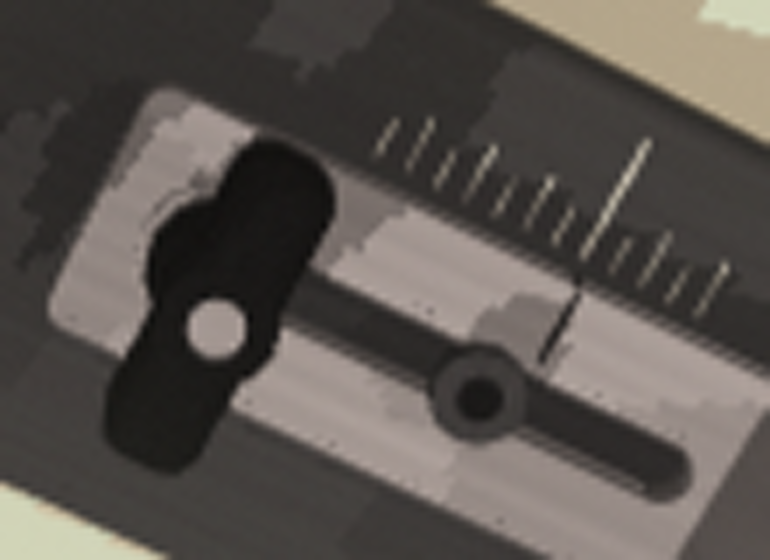

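```bash
python3 - <<'E'
from h import *
import pickle
i=pickle.load(open("w12.pkl","rb"))
P=lambda u,v,z:onz(i,230+(u+.5)/7-.5,140+(v+.5)/7-.5,z)[:2]*1000
ang=lambda a,b:np.degrees(np.arctan2(*(a-b)[::-1]))
L=ang(P(648,142,.012),P(585,256,.012)); print("setline",L)
print("plate edge",ang(P(500,3,.012),P(768,144,.012)))
print("foot edge",ang(P(165,88,.02),P(768,375,.02)))
print("index",ang(P(578,293,.02),P(542,362,.02)))
for a,b in [((332,205),(205,455)),((225,165),(105,408)),((290,150),(148,466))]: print("wing",ang(P(*a,.0557),P(*b,.0557)),"phi",1.571+np.radians(0))
x=np.array([-.1392,.9903]); print((P(578,293,.02)-P(585,256,.012))@x)
E
```

```text
setline -171.38482890941825
plate edge -82.61837595685017
foot edge -81.15993009950353
index -169.8928565424015
wing -171.21396218302584 phi 1.571
wing -171.4073532829002 phi 1.571
wing -168.9437374015754 phi 1.571
-0.33143567019881437
```

```bash
python3 - <<'E'
from station import r
print(r.read_state()['time'], r.job_done())
E
```

```text
the job is handed in; nothing more can be done
22.1333 None
```

The stop is set for 50 mm blocks and clamped. I handed the job in at 22.1 s with the arm clear of everything.

- **Setting the stop:** I gripped the stop's upright and slid it about 20 mm until the block sat in the vee. I released once to re-grip lower, because the first grip was about 5 mm above the recommended point.
- **Pressing the block:** The wrist read about 12.1 N, held for about half a second. Taking off roughly 3 N of stop drag leaves about 9 N on the block. I then eased the push off to nearly zero before letting go.
- **Clamping:** I turned the wing screw clockwise until the tool stood at 1.62 rad, then released and lifted clear.

**Last checks:**
- **Index line:** it meets the setting line. My readings were +0.1 mm while pressing and −0.3 mm after clamping, with about ±0.5 mm camera error.
- **Block:** the pictures show it against both walls of the vee.
- **Wing angle:** the pictures put it at about 1.52 to 1.56 rad, below the tool's 1.62. The wing probably lagged slightly in the pads. An earlier picture, taken while the arm was still settling, gave 1.43 to 1.51. All of these are past the 1.4 needed for tight.
- **Rest of the bench:** nothing else looks moved in the scene picture.

The drag figure comes from readings taken while sliding the stop, so the force on the block is known to about 1 N.

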